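# Size the spacer rings on the cone, file them in the case and click its cover shut

### The arm

A 7-joint arm with a two-finger parallel gripper is mounted at the origin on the work surface. World frame = base frame: x ahead of the robot, y to its left, z up, the work surface at z = 0. Lengths are in m, angles in rad, forces in N, time in s.
With the tool pointing down it reaches from about 0.4 to 0.85 m from the base axis. Payload 10.4 kg.
Tool frame: the origin (TCP) lies at the very end of the fingers, on their centre line; the grasp point (between the pads) lies 19 mm behind it; y points along the fingers, z is the direction in which the jaws open and shut, and the axes are right-handed (so a half turn about y gives the same grasp; the last joint's range is limited). The gripper opens to 85 mm and grips with 20 to 120 N. Pads are 22 mm wide; open, the fingers measure 114 mm over their backs; the gripper's body (76 mm by 85 mm) begins 54 mm behind the grasp point. The pads swing forward as they close: fully open they stand 13 mm farther back than shut.
Start: joints at [-1.17, 0.332, -0.065, 1.46, 0.022, 1.35, -0.088], TCP at [0.257, 0.57, 0.231] pointing down, gripper open.
Joint ranges: [-2.6, 2.6], [-0.5, 2.12], [-1.47, 1.34], [0.16, 2.42], [-1.27, 4.41], [0.06, 2.06], [-2.6, 2.6]. Speed limits (rad/s): [2.22, 2.22, 2.79, 2.79, 3.14, 3.14, 3.14].

### API

Orientations are given as a unit quaternion [x, y, z, w].
In Python, from workcell import manip gives the robot as it stands.
- The arm moves only by the tool arm_command, never from a script. Its argument "commands" is a list that holds one entry, the list of rows, each a list of 6 numbers: the shift along the world's x, y, z in cm, then the turn, a rotation vector about the world's x, y, z in degrees. A call has 1 to 20 rows; each row is the pose to reach, as a shift and turn from the pose commanded when the call began; what a row does not reach only later rows make up. A row lasts 1/10 s, in which the tool goes at most 50 mm and 8.59 degrees, less where a joint would pass 70% of its speed; a pose out of reach is approached as far as the arm can. A call with a gripper value outside its range is refused whole. "claw" is the finger opening in cm, from 0 to 8.54, set as the call begins (left out, the last holds). The fingers move at their own pace and stop on an object; "newtons" is the grip in N (left out, the last holds). Time passes only in rows, so rows that repeat a pose let the fingers close. It gives the time, the measured TCP pose, the force and the opening at its end, in the units of the state.
- manip.get_obs(): the state, without advancing time (a new reading comes with each control period).
- manip.camera(name): name is "scene" or "top" or "wrist"; returns a dict with "pixels" (384x512x3 uint8, blue, green, red), "depth" (384x512 float32, m along the optical axis (not along the pixel's ray), 0 where there is no reading), "K" (3x3 intrinsics, pixels), "rvec" (rotation vector, rad) and "tvec" (3), from world to camera coordinates, as OpenCV has them. Camera axes: x right, y down, z forward; pixel columns grow to the right and rows downward; lengths in m; the calibration is good to about 2 mm. A picture is of the moment at which its call begins.
- manip.hand_in(): hands the job in, once; it reports no verdict.
Trained networks look in the newest picture that a camera, given by its name, has taken for a name from the list of things; names that differ only in an ending like _2 or _b are one class to them, and where a whole thing is asked for, a point or a joint stands for the part that bears it (a point fixed in the world has none). Each returns a list of dicts, best first, with "p" (0 to 1); they miss things now and then, are a little off and sometimes report something else, mostly with a low value. They report only what shows in the picture. A call takes as long as a camera call. They do not tell look-alikes from the thing itself.
- manip.masks_of(camera, thing): "mask" (384x512 bool, what is visible of it) and "bbox" ([left, top, right, bottom] in pixels, round what is visible of it).
The state is a dict: "clock": time; "joint_pos": joint angles; "joint_velocities": joint speeds; "tau": joint torques, N m; "position": TCP position; "ee_rot": TCP orientation; "ft_force": force on the tool from outside, world axes, zero at the start; "torque": the same for the moment, N m; "grip_width": opening from 0.0 (shut) to 1.0 (fully open).
Only numpy, scipy, OpenCV 4.12 (cv2) and the standard library are available. Lean on these libraries where they do the work, as an engineer would, in place of code of your own. Each camera call takes 0.05 s, during which the arm holds its last target.

### The job

Size and put away the spacer rings lying in a row on the cork mat. Slide the storage case's cover open, then, beginning with the ring nearest the robot and working outward, slide each ring down the stepped sizing cone until it stops, see which step it stopped on (one, two or three grooves), and put it in the compartment marked with the same number of bars. When all the rings are in, slide the cover fully shut until its tab clicks over the ledge; leave the other things on the counter where they are.

Things in the scene. Friction and masses are not known exactly. Their poses are not given: they have to be found in the camera images.
- ring_a: plain aluminium spacer ring, outside 66 mm across, 22 mm high, 55 to 185 g; its bore is 33, 44 or 55 mm, which one is not told. Origin at the middle of the ring, z along its axis (11 mm above what it lies on). Starts lying flat on the mat, in the first (nearest) place of the row; may be absent (None from the start)
- ring_b: plain aluminium spacer ring, outside 66 mm across, 22 mm high, 55 to 185 g; its bore is 33, 44 or 55 mm, which one is not told. Origin at the middle of the ring, z along its axis (11 mm above what it lies on). Starts lying flat on the mat, in the first (nearest) place of the row; may be absent (None from the start)
- ring_c: plain aluminium spacer ring, outside 66 mm across, 22 mm high, 55 to 185 g; its bore is 33, 44 or 55 mm, which one is not told. Origin at the middle of the ring, z along its axis (11 mm above what it lies on). Starts lying flat on the mat, in the second place of the row; may be absent (None from the start)
- ring_d: plain aluminium spacer ring, outside 66 mm across, 22 mm high, 55 to 185 g; its bore is 33, 44 or 55 mm, which one is not told. Origin at the middle of the ring, z along its axis (11 mm above what it lies on). Starts lying flat on the mat, in the second place of the row; may be absent (None from the start)
- ring_e: plain aluminium spacer ring, outside 66 mm across, 22 mm high, 55 to 185 g; its bore is 33, 44 or 55 mm, which one is not told. Origin at the middle of the ring, z along its axis (11 mm above what it lies on). Starts lying flat on the mat, in the third place of the row; may be absent (None from the start)
- ring_f: plain aluminium spacer ring, outside 66 mm across, 22 mm high, 55 to 185 g; its bore is 33, 44 or 55 mm, which one is not told. Origin at the middle of the ring, z along its axis (11 mm above what it lies on). Starts lying flat on the mat, in the fourth place of the row; may be absent (None from the start)
- mat: thin cork mat 330 x 110 mm, 1 mm thick, on which the rings lie in a row along its length (its x axis, pointing away from the robot), 83 mm apart: places one to four at x = -125, -42, +42 and +125 mm, counted from the robot outward. Origin in its middle. It is left or right of the case
- cone: steel sizing cone, fixed upright, 98 mm high. Origin under its middle, z up. Base disc 88 mm wide, 16 mm high; on it three stepped, slightly tapered sections, each 24 mm high: 52-49 mm wide (lowest, three black grooves), 41-38 mm (two), 30-25 mm (top, one), then a 10 mm nose narrowing to 12 mm. A ring slid down stops on the shoulder under the section that fits its bore
- step_1 (a point): on the cone's axis, at the shoulder under the top section (one groove), 64 mm above the counter; a 33 mm bore stops here, the ring's middle then 11 mm above this point
- step_2 (a point): the same for the middle section (two grooves), 40 mm above the counter; a 44 mm bore stops here
- step_3 (a point): the same for the lowest section (three grooves), on the base disc, 16 mm above the counter; a 55 mm bore stops here
- case: grey storage case, fixed, 250 mm wide (y), 54 mm high: three open compartments side by side toward the robot, a closed deck of the same height behind; rails 66 mm high at both sides. Origin on the counter under the middle of the compartments; x away from the robot, y left, z up. Front and rear walls at x = -60 and +60 mm; the deck ends at x = +196 mm
- comp_1 (a point): centre of the inner floor of the left compartment (one bar: white along its floor, black on the case's front). Each compartment is 116 mm long (case x), 78 mm wide (case y), 50 mm deep, floor 4 mm above the counter. 34 mm high corner blocks at its ends (from 36 mm off its middle) leave a 36 mm wide finger notch at the middle of each end. Two rings fit one on the other
- comp_2 (a point): the same for the middle compartment (two bars)
- comp_3 (a point): the same for the right compartment (three bars)
- cover (a joint): flat sliding cover, clear with black front edge and grip, 124 x 258 mm, top 60 mm above the counter, running along case x: 0 = fully open (over the rear deck), 0.124 m = fully shut (toward the robot). Starts part way. Friction 2 N. From 0.105 on, a springy tab at its front edge rides up a ramp on the case's front lip (up to 10 N more) and clicks down behind its ledge; past 0.119 it is home
- cover_grip (a point): middle of the cover's upright grip bar: 12 mm thick (case x), 80 mm long (case y), 30 mm high, rising from the cover's top 18 mm below this point to 12 mm above it; the bar stands 30 mm behind the cover's front edge and is pinched from above
- paint_can: bystander, not to be disturbed: white paint can, 96 mm across, 115 mm high; origin under its middle
- cleaner: bystander, not to be disturbed: white bottle, 64 mm across, 190 mm high; origin under its middle
- tape_roll: bystander, not to be disturbed: roll of paper tape lying flat, 104 mm across, 40 mm high; origin under its middle
- brush: bystander, not to be disturbed: paint brush lying; origin under its middle
- carton: bystander, not to be disturbed: cardboard carton 70 x 120 x 80 mm; origin under its middle
- spray_can: bystander, not to be disturbed: grey spray can, 62 mm across, 180 mm high; origin under its middle
There are look-alikes about, which are no part of the job. What is shaped like the ring_d but blue is not meant. Leave any yellow look-alike of the ring_a alone.

How it is judged:
On the way, in this order (a step that is already met when the one before it is completed fails the run):
1. the ring in the first place of the row has been slid down the cone until it stopped, flat on the shoulder that fits its bore (((horizontal distance between ring_a and step_1 below 0.006 m and z of ring_a in the frame of step_1 between 0.007 and 0.015 m and angle between the z axis of ring_a and the z axis of cone, either way round below 0.12 rad and linear speed of ring_a below 0.03 m/s) or (horizontal distance between ring_b and step_3 below 0.006 m and z of ring_b in the frame of step_3 between 0.007 and 0.015 m and angle between the z axis of ring_b and the z axis of cone, either way round below 0.12 rad and linear speed of ring_b below 0.03 m/s))), for 0.2 s.
2. the ring in the second place of the row has been slid down the cone until it stopped, flat on the shoulder that fits its bore (((horizontal distance between ring_c and step_2 below 0.006 m and z of ring_c in the frame of step_2 between 0.007 and 0.015 m and angle between the z axis of ring_c and the z axis of cone, either way round below 0.12 rad and linear speed of ring_c below 0.03 m/s) or (horizontal distance between ring_d and step_1 below 0.006 m and z of ring_d in the frame of step_1 between 0.007 and 0.015 m and angle between the z axis of ring_d and the z axis of cone, either way round below 0.12 rad and linear speed of ring_d below 0.03 m/s))), for 0.2 s.
3. so has the ring in the third place (horizontal distance between ring_e and step_3 below 0.006 m and z of ring_e in the frame of step_3 between 0.007 and 0.015 m and angle between the z axis of ring_e and the z axis of cone, either way round below 0.12 rad and linear speed of ring_e below 0.03 m/s), for 0.2 s.
4. so has the ring in the fourth place (horizontal distance between ring_f and step_2 below 0.006 m and z of ring_f in the frame of step_2 between 0.007 and 0.015 m and angle between the z axis of ring_f and the z axis of cone, either way round below 0.12 rad and linear speed of ring_f below 0.03 m/s), for 0.2 s.
At the end, for the whole second after the job is handed in: every ring present lies inside the compartment with the number of bars that its step has grooves (its middle within 35 mm of the compartment's middle, and below the cover), at rest, and the cover is fully shut with its tab clicked over the ledge (joint past 0.119 m), at rest (horizontal distance between each of ring_a, ring_d and comp_1 below 0.035 m and z of ring_a in the frame of comp_1 between 0.005 and 0.042 m and linear speed of each of ring_a, ring_b, ring_c, ring_d, ring_e, ring_f below 0.02 m/s and horizontal distance between each of ring_b, ring_e and comp_3 below 0.035 m and z of ring_b in the frame of comp_3 between 0.005 and 0.042 m and horizontal distance between each of ring_c, ring_f and comp_2 below 0.035 m and z of ring_c in the frame of comp_2 between 0.005 and 0.042 m and z of ring_d in the frame of comp_1 between 0.005 and 0.042 m and z of ring_e in the frame of comp_3 between 0.005 and 0.042 m and z of ring_f in the frame of comp_2 between 0.005 and 0.042 m and value of joint cover above 0.119 m and velocity of joint cover below 0.005 m/s); the robot touches nothing.
It fails at once if a bystander (can, bottle, tape roll, brush, carton) is pushed more than 40 mm (distance of any of paint_can, cleaner, tape_roll, brush, carton, spray_can from where it was at the start of the episode above 0.04 m).
It fails at once if a can, the bottle or the carton is knocked over (angle between any of paint_can, cleaner, carton, spray_can's own z axis and vertical above 0.5 rad).
Of ring_a, ring_b only 1 to 1 are there at a start; the rules pass over those that are not, and their reading is None.
Of ring_c, ring_d only 1 to 1 are there at a start; the rules pass over those that are not, and their reading is None.
Of ring_e, ring_f only 1 to 2 are there at a start; the rules pass over those that are not, and their reading is None.
At some moment in a run one of ring_a, ring_b, ring_c, ring_d, ring_e, ring_f may be knocked a few centimetres aside while the robot is not near it.
It also fails if it takes over 210 s, if anything falls off the work surface, if the arm or the gripper's body presses on something with over 40 N, if the wrist force passes 120 N, or if a joint passes its speed limit or range.

## Working session

There is one attempt and no reset: what is moved stays moved. The work goes in short steps, Python scripts to look and compute and a tool call to move; the robot and the scene stay as the last step left them, time stands still between calls to the robot, and variables do not carry over. Pictures are saved under pics/ and viewed, and the job is handed in when it is done.

Besides the shell and the picture viewer there is one more tool, called after "Request:" in YAML: its name, and indented under it one key for each argument. arm_command: Moves the arm, as the interface text tells. Its arguments: {"type":"object","properties":{"commands":{"type":"array"},"claw":{"type":"number"},"newtons":{"type":"number"}},"required":["commands"]}

```bash
ls; mkdir -p pics; cat > h.py <<'E'
import numpy as np, cv2
from workcell import manip
from scipy.spatial.transform import Rotation as R
def cam(n):
    c=manip.camera(n); c['R']=cv2.Rodrigues(np.array(c['rvec'],float))[0]; c['t']=np.array(c['tvec'],float).ravel(); return c
def pts(c):
    d=c['depth'];K=c['K'];v,u=np.mgrid[0:384,0:512]
    P=np.stack([(u-K[0,2])/K[0,0]*d,(v-K[1,2])/K[1,1]*d,d],-1)
    W=(P-c['t'])@c['R']
    W[d<=0]=np.nan
    return W
def proj(c,p):
    q=cv2.projectPoints(np.array(p,float).reshape(-1,3),np.array(c['rvec'],float),c['t'],c['K'],None)[0]
    return q.reshape(-1,2)
def st():
    o=manip.get_obs(); print('t',round(o['clock'],2),'p',np.round(o['position'],4),'q',np.round(o['ee_rot'],4),'f',np.round(o['ft_force'],1),'g',round(float(o['grip_width']),3)); return o
E
python3 - <<'E'
from h import *
o=st()
for n in ['scene','top','wrist']:
    c=cam(n); cv2.imwrite(f'pics/{n}0.png',c['pixels']); 
    print(n,'campos',np.round(-c['R'].T@c['t'],3))
    np.savez(f'{n}0.npz',**c)
R_=R.from_quat(o['ee_rot']).as_matrix();print(np.round(R_,3))
E
```

```text
pics
t 0.0 p [0.2569 0.5694 0.2305] q [ 0.6918 -0.1488  0.1486 -0.6908] f [-0. -0.  0.] g 1.004
scene campos [1.345 0.252 0.907]
top campos [ 0.302 -0.012  1.049]
wrist campos [0.186 0.602 0.372]
[[ 0.912 -0.001  0.411]
 [-0.411 -0.001  0.912]
 [ 0.    -1.    -0.001]]
```

View pics/scene0.png

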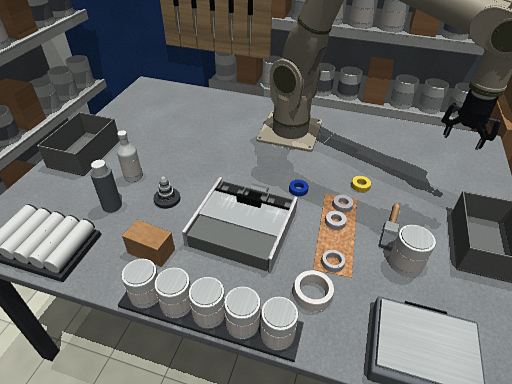

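View pics/top0.png

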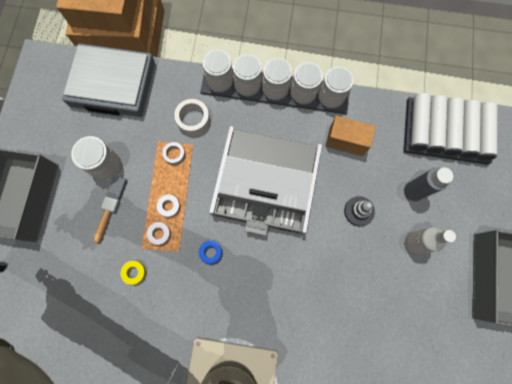

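View pics/wrist0.png

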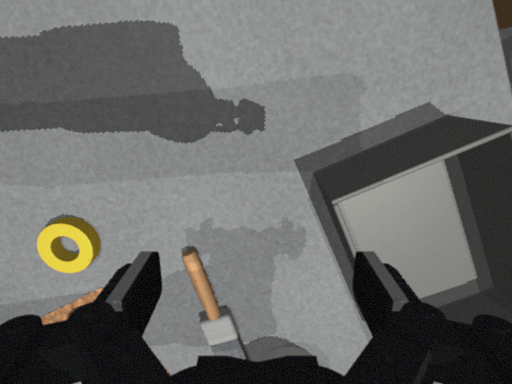

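Top view: the mat holds three grey rings at pixels (158,233), (167,205) and (174,153), which are places 1, 2 and 4; place 3 is empty. Blue ring at (210,252) and yellow at (132,272) are the look-alikes. The cone is at (360,208) and the case at (267,180). Measuring next.

```bash
cat > m1.py <<'E'
from h import *
c=cam('top'); W=pts(c); img=c['pixels']
hsv=cv2.cvtColor(img,cv2.COLOR_BGR2HSV)
# rings via masks
for th in ['ring_a','cone','cover','case','mat','paint_can','cleaner','tape_roll','brush','carton','spray_can']:
    for m in manip.masks_of('top',th):
        M=m['mask']; P=W[M]; P=P[np.isfinite(P[:,0])]
        if len(P)==0: continue
        zt=np.percentile(P[:,2],95)
        T=P[P[:,2]>zt-0.006]
        col=img[M].mean(0).round()
        (ex,ey),er=cv2.minEnclosingCircle(T[:,:2].astype(np.float32))
        print(th,round(m['p'],2),np.round(m['bbox']),'n',M.sum(),'z95',round(zt,4),'mean',np.round(T.mean(0),4),'circ',round(ex,4),round(ey,4),round(er,4),col)
E
python3 m1.py
```

```text
ring_a 0.83 [199. 242. 222. 260.] n 379 z95 0.0259 mean [0.3515 0.1119 0.023 ] circ 0.3519 0.1122 0.0326 [184. 101.  58.]
ring_a 0.76 [145. 221. 170. 247.] n 384 z95 0.0254 mean [0.3809 0.2698 0.0228] circ 0.3811 0.2699 0.0332 [185. 189. 198.]
ring_a 0.76 [121. 258. 145. 285.] n 358 z95 0.0256 mean [0.2627 0.3162 0.0228] circ 0.2626 0.3163 0.0324 [ 12. 205. 215.]
ring_a 0.57 [157. 194. 179. 219.] n 340 z95 0.0258 mean [0.4647 0.2582 0.023 ] circ 0.4651 0.2589 0.0327 [209. 212. 216.]
ring_a 0.55 [162. 141. 184. 164.] n 295 z95 0.0255 mean [0.6271 0.2745 0.0228] circ 0.6277 0.2759 0.0331 [183. 187. 195.]
cone 0.98 [347. 196. 372. 225.] n 697 z95 0.094 mean [ 0.5351 -0.2983  0.0946] circ 0.5366 -0.2998 0.0123 [102. 101.  98.]
cone 0.68 [209. 126. 323. 235.] n 8734 z95 0.0673 mean [ 0.5595 -0.0158  0.0654] circ 0.5789 -0.0163 0.1854 [164. 166. 165.]
cover 0.67 [219. 158. 316. 217.] n 3894 z95 0.0655 mean [ 0.5557 -0.0154  0.0631] circ 0.5611 -0.0147 0.1382 [179. 179. 178.]
case 0.78 [213. 128. 321. 231.] n 8654 z95 0.0673 mean [ 0.5586 -0.0158  0.0653] circ 0.5778 -0.0152 0.1853 [164. 16
[... 430 characters left out ...]
 mean [0.5617 0.4769 0.1186] circ 0.5624 0.4773 0.048 [164. 169. 167.]
cleaner 0.62 [405. 224. 455. 253.] n 967 z95 0.1913 mean [ 0.4673 -0.4684  0.1907] circ 0.4683 -0.4696 0.0151 [134. 139. 139.]
tape_roll 0.69 [175.  98. 209. 133.] n 671 z95 0.0436 mean [0.748  0.2399 0.041 ] circ 0.7493 0.2398 0.0524 [170. 176. 179.]
brush 0.93 [ 92. 176. 127. 240.] n 758 z95 0.0228 mean [0.4445 0.4288 0.0198] circ 0.4291 0.4279 0.0995 [118. 131. 141.]
carton 0.66 [324. 116. 375. 158.] n 1394 z95 0.0839 mean [ 0.7506 -0.2422  0.0814] circ 0.7502 -0.2412 0.0656 [ 74. 118. 159.]
spray_can 0.88 [403. 168. 451. 202.] n 1097 z95 0.1821 mean [ 0.6215 -0.4574  0.1811] circ 0.6221 -0.4582 0.0204 [106. 106. 103.]
```

```bash
python3 - <<'E'
from h import *
d=dict(np.load('top0.npz')); img=d['pixels']
a=cv2.resize(img[120:290,100:300],None,fx=4,fy=4,interpolation=cv2.INTER_CUBIC)[:600]
cv2.imwrite('pics/crop1.png',cv2.resize(img[125:275,115:315],None,fx=4,fy=4,interpolation=cv2.INTER_CUBIC))
cv2.imwrite('pics/crop2.png',cv2.resize(img[120:270,200:400],None,fx=4,fy=4,interpolation=cv2.INTER_CUBIC))
E
```

```text
(no output)
```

View pics/crop1.png

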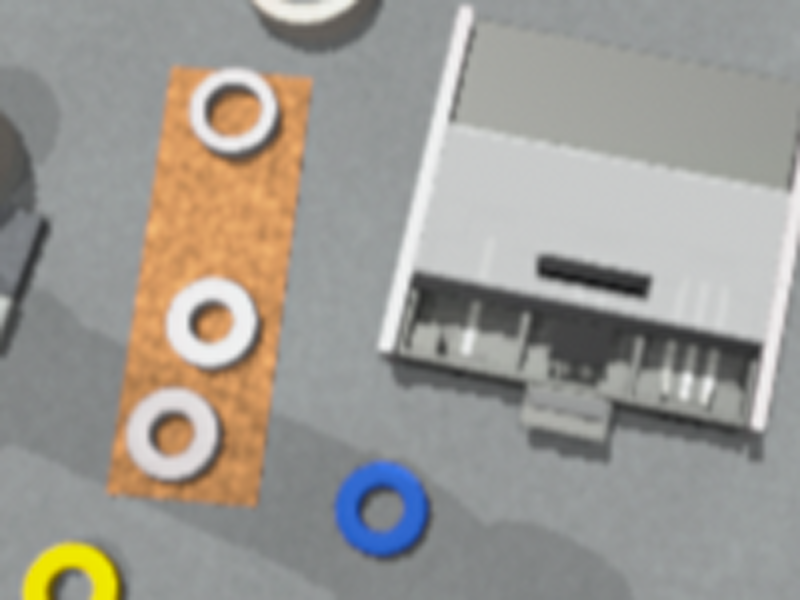

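View pics/crop2.png

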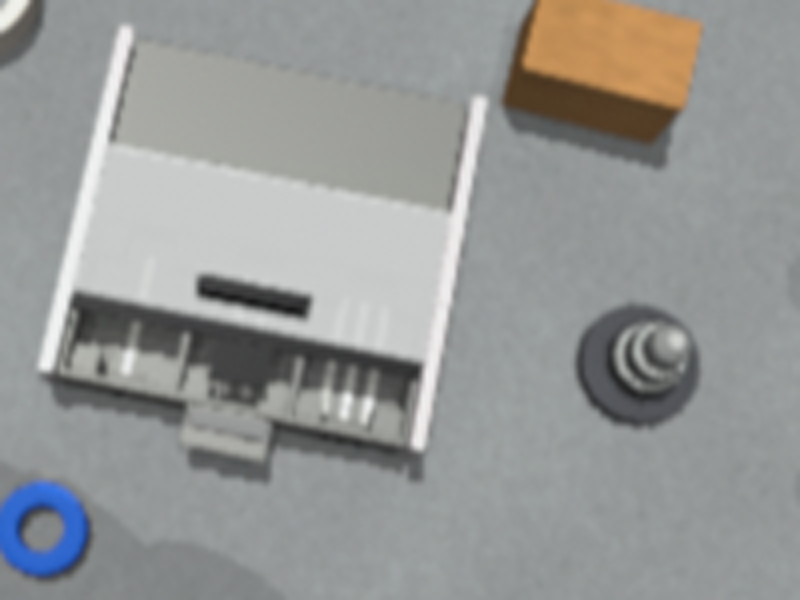

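Candidates for the first ring: grey ring at (158,233), blue at (210,252), yellow at (132,272) and the tape roll at (191,115). I choose the grey one at (158,233), the nearest on the mat; the close crop confirms it. Next I fit the case, grip bar and cone.

```bash
cat > m2.py <<'E'
from h import *
def ana(n):
    c=cam(n); W=pts(c); P=W.reshape(-1,3); ok=np.isfinite(P[:,0]); P=P[ok]
    def sel(x0,x1,y0,y1,z0,z1):
        return P[(P[:,0]>x0)&(P[:,0]<x1)&(P[:,1]>y0)&(P[:,1]<y1)&(P[:,2]>z0)&(P[:,2]<z1)]
    print(n)
    A=sel(.35,.8,-.22,.2,.045,.078)
    r=cv2.minAreaRect(A[:,:2].astype(np.float32)); print('caserect',r); print(cv2.boxPoints(r).round(4).tolist())
    G=sel(.4,.75,-.12,.1,.08,.1)
    r=cv2.minAreaRect(G[:,:2].astype(np.float32)); print('grip',len(G),r,'med',np.median(G,0).round(4))
    D=sel(.48,.6,-.36,-.24,.006,.022)
    print('disc',cv2.minEnclosingCircle(D[:,:2].astype(np.float32)),len(D))
    for z0,z1 in [(.03,.043),(.058,.067),(.086,.105)]:
        D=sel(.48,.6,-.36,-.24,z0,z1); print(z0,cv2.minEnclosingCircle(D[:,:2].astype(np.float32)) if len(D) else None,len(D))
    return P
if __name__=='__main__':
    ana('top'); ana('scene')
E
python3 m2.py
```

```text
top
caserect ((0.5940870046615601, -0.0269022136926651), (0.34733515977859497, 0.4124782085418701), 6.611139297485352)
[[0.3977999985218048, 0.15800000727176666], [0.44530001282691956, -0.251800000667572], [0.7903000116348267, -0.2117999941110611], [0.742900013923645, 0.1979999989271164]]
grip 145 ((0.5282964706420898, -0.012358181178569794), (0.07880181074142456, 0.012151224538683891), 86.93067169189453) med [ 0.5273 -0.0123  0.0905]
disc ((0.5410404801368713, -0.3013148307800293), 0.051829639822244644) 421
0.03 ((0.5362431406974792, -0.29952123761177063), 0.0260643158107996) 86
0.058 ((0.5358916521072388, -0.29857492446899414), 0.019523855298757553) 48
0.086 ((0.5349324941635132, -0.30045995116233826), 0.013873941265046597) 69
scene
caserect ((0.6070270538330078, -0.04506853222846985), (0.3299674987792969, 0.3864688575267792), 86.93624877929688)
[[0.40529999136924744, -0.19949999451637268], [0.7911999821662903, -0.22010000050067902], [0.8087999820709229, 0.10939999669790268], [0.42289999127388, 0.12999999523162842]]
grip 128 ((0.5278012752532959, -0.012190911918878555), (0.0801822617650032, 0.017161326482892036), 86.83149719238281) med [ 0.5291 -0.0099  0.0893]
disc ((0.5510179996490479, -0.28633028268814087), 0.06094849482178688) 257
0.03 ((0.5354747772216797, -0.2985854148864746), 0.02595258504152298) 69
0.058 ((0.5371700525283813, -0.29831117391586304), 0.019436439499258995) 42
0.086 ((0.5360664129257202, -0.29799118638038635), 0.011577813886106014) 38
```

```bash
python3 - <<'E'
from h import *
c=cam('top'); W=pts(c); P=W.reshape(-1,3); P=P[np.isfinite(P[:,0])]
P=P[(P[:,0]>.35)&(P[:,0]<.8)&(abs(P[:,1])<.2)]
best=None
for a in np.arange(-6,1,.25):
    r=np.radians(a); X=np.array([np.cos(r),np.sin(r)]);Y=np.array([-X[1],X[0]])
    Q=P[(P[:,2]>.0635)&(P[:,2]<.07)]; y=(Q[:,:2]@Y)
    # rail sharpness
    L=y[y>.05];Rr=y[y<-.05]; s=np.std(L[abs(L-np.median(L))<.02])+np.std(Rr[abs(Rr-np.median(Rr))<.02])
    if best is None or s<best[0]: best=(s,a,np.median(L),np.median(Rr),L.max(),Rr.min(),len(L),len(Rr))
print(best)
for a in (-3.07,best[1]):
    r=np.radians(a); X=np.array([np.cos(r),np.sin(r)]);Y=np.array([-X[1],X[0]])
    q=np.c_[P[:,:2]@X,P[:,:2]@Y,P[:,2]]
    print('grip y',np.array([.528,-.0123])@Y,'x',np.array([.528,-.0123])@X)
    S=q[(q[:,2]>.045)&(q[:,2]<.075)&(abs(q[:,1])<.15)]
    for yc in np.arange(-.12,.16,.03):
        s=S[abs(S[:,1]-yc)<.012]
        if len(s): print(round(yc,2),'xmin',np.sort(s[:,0])[[0,2,5]].round(4),'xmax',s[:,0].max().round(4))
E
```

```text
(np.float64(0.00882351497685802), np.float64(-2.5), np.float64(0.13960450000148844), np.float64(-0.12013379045847877), np.float64(0.14833251816361886), np.float64(-0.16588923275819664), 407, 396)
grip y 0.01599520611004828 x 0.5279009787654282
-0.12 xmin [0.4485 0.4487 0.4504] xmax 0.7105
-0.09 xmin [0.4504 0.4506 0.452 ] xmax 0.709
-0.06 xmin [0.4505 0.4507 0.4514] xmax 0.7076
-0.03 xmin [0.4506 0.4512 0.4515] xmax 0.7079
0.0 xmin [0.4209 0.4217 0.4228] xmax 0.7087
0.03 xmin [0.4211 0.4219 0.4229] xmax 0.7079
0.06 xmin [0.4512 0.4513 0.4516] xmax 0.7082
0.09 xmin [0.4507 0.451  0.4519] xmax 0.7085
0.12 xmin [0.4507 0.4516 0.4519] xmax 0.7095
0.15 xmin [0.4491 0.4495 0.4521] xmax 0.711
grip y 0.01074274340344056 x 0.5280339794598147
-0.12 xmin [0.4473 0.4475 0.4492] xmax 0.7093
-0.09 xmin [0.4496 0.4498 0.4511] xmax 0.708
-0.06 xmin [0.45   0.4502 0.4506] xmax 0.707
-0.03 xmin [0.4503 0.4507 0.451 ] xmax 0.7077
0.0 xmin [0.4212 0.4217 0.4225] xmax 0.7091
0.03 xmin [0.4214 0.4216 0.4223] xmax 0.7102
0.06 xmin [0.4517 0.4521 0.4523] xmax 0.7096
0.09 xmin [0.4516 0.452  0.4526] xmax 0.7096
0.12 xmin [0.4519 0.4528 0.453 ] xmax 0.7107
0.15 xmin [0.4505 0.4506 0.453 ] xmax 0.7124
```

Request:
arm_command:
  commands:
    - [[13.5, -29, 0, 0, 0, -34], [27.1, -58.2, -7, 0, 0, -68.8], [27.1, -58.2, -7, 0, 0, -68.8], [27.1, -58.2, -7, 0, 0, -68.8], [27.1, -58.2, -7, 0, 0, -68.8], [27.1, -58.2, -7, 0, 0, -68.8], [27.1, -58.2, -7, 0, 0, -68.8], [27.1, -58.2, -7, 0, 0, -68.8], [27.1, -58.2, -7, 0, 0, -68.8], [27.1, -58.2, -7, 0, 0, -68.8], [27.1, -58.2, -7, 0, 0, -68.8], [27.1, -58.2, -7, 0, 0, -68.8], [27.1, -58.2, -7, 0, 0, -68.8], [27.1, -58.2, -7, 0, 0, -68.8], [27.1, -58.2, -7, 0, 0, -68.8], [27.1, -58.2, -7, 0, 0, -68.8], [27.1, -58.2, -7, 0, 0, -68.8], [27.1, -58.2, -7, 0, 0, -68.8]]
  claw: 4.5
  newtons: 40

```text
clock: 2.7
position: [0.5279, -0.0111, 0.1615]
ee_rot: [-0.487, 0.513, -0.513, 0.487]
ft_force: [-0.3, 0.6, 0.2]
grip_width: 0.528
```

```bash
python3 - <<'E'
from h import *
o=st(); M=R.from_quat(o['ee_rot']).as_matrix(); print(np.degrees(np.arctan2(M[1,2],M[0,2])),M[:,1].round(3), np.round(o['joint_pos'],2))
c=cam('wrist'); cv2.imwrite('pics/w1.png',c['pixels'])
W=pts(c); P=W.reshape(-1,3); P=P[np.isfinite(P[:,0])]
print(np.round(proj(c,[o['position']]),1))
G=P[(P[:,2]>.083)&(P[:,2]<.096)&(abs(P[:,0]-.528)<.06)&(abs(P[:,1])<.08)]
print(cv2.minAreaRect(G[:,:2].astype(np.float32)),len(G),G.mean(0))
E
```

```text
t 2.7 p [ 0.5279 -0.0111  0.1615] q [-0.4866  0.5128 -0.5127  0.4871] f [-0.3  0.6  0.2] g 0.528
-2.970350517427733 [ 0.     0.001 -1.   ] [-0.53  0.18  0.52  1.83 -0.1   1.16 -0.03]
[[257.8 256.4]]
((0.5264802575111389, -0.010760504752397537), (0.07921326160430908, 0.011623207479715347), 86.640380859375) 1888 [ 0.52654722 -0.00839565  0.08879951]
```

View pics/w1.png

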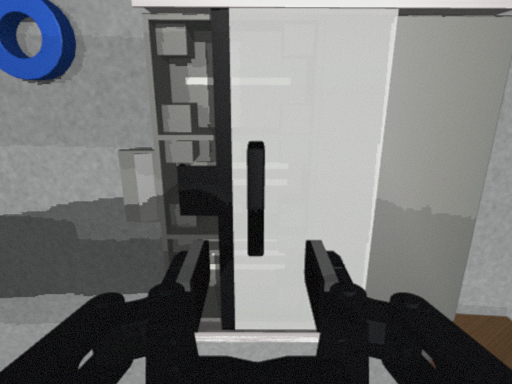

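Wrist view: the grip bar runs from (256,142) to (256,255), centred between the fingers. Descending to pinch it.

Request:
arm_command:
  commands:
    - [[-0.1, 0, -5, 0, 0, 0], [-0.1, 0, -9.6, 0, 0, 0], [-0.1, 0, -9.6, 0, 0, 0], [-0.1, 0, -9.6, 0, 0, 0], [-0.1, 0, -9.6, 0, 0, 0]]

```text
clock: 3.25
position: [0.5283, -0.0122, 0.0676]
ee_rot: [0.486, -0.513, 0.514, -0.487]
ft_force: [-0.5, 0.4, 0.2]
grip_width: 0.528
```

Request:
arm_command:
  commands:
    - [[0, 0, 0, 0, 0, 0], [0, 0, 0, 0, 0, 0], [0, 0, 0, 0, 0, 0], [0, 0, 0, 0, 0, 0], [0, 0, 0, 0, 0, 0], [0, 0, 0, 0, 0, 0]]
  claw: 0
  newtons: 40

```text
clock: 3.85
position: [0.5278, -0.0121, 0.0666]
ee_rot: [0.486, -0.513, 0.514, -0.487]
ft_force: [-1.5, 0.2, 7.2]
grip_width: 0.133
```

Request:
arm_command:
  commands:
    - [[1, -0.05, 0.2, 0, 0, 0], [3, -0.16, 0.2, 0, 0, 0], [5, -0.27, 0.2, 0, 0, 0], [6.5, -0.35, 0.2, 0, 0, 0], [7.3, -0.39, 0.2, 0, 0, 0], [7.6, -0.41, 0.2, 0, 0, 0], [7.6, -0.41, 0.2, 0, 0, 0]]

```text
clock: 4.55
position: [0.6029, -0.0163, 0.0668]
ee_rot: [-0.487, 0.513, -0.513, 0.486]
ft_force: [1.0, 1.0, -11.0]
grip_width: 0.133
```

Request:
arm_command:
  commands:
    - [[0.2, 0, 0, 0, 0, 0], [0.4, 0, 0, 0, 0, 0], [0.4, 0, 0, 0, 0, 0]]

```text
clock: 4.85
position: [0.6052, -0.0165, 0.0668]
ee_rot: [-0.487, 0.514, -0.512, 0.485]
ft_force: [-7.0, -0.4, -6.7]
grip_width: 0.129
```

Request:
arm_command:
  commands:
    - [[-0.3, 0, 0, 0, 0, 0], [-0.3, 0, 0, 0, 0, 0], [-0.3, 0, 0, 0, 0, 0], [-0.3, 0, 0, 0, 0, 0]]
  claw: 4.5

```text
clock: 5.25
position: [0.6047, -0.0163, 0.0681]
ee_rot: [0.486, -0.513, 0.514, -0.487]
ft_force: [0.4, -0.1, 0.2]
grip_width: 0.526
```

Request:
arm_command:
  commands:
    - [[0, 0, 5, 0, 0, 0], [0, 0, 10, 0, 0, 0], [-5, 0, 15, 0, 0, 0], [-10, 0, 20, 0, 0, 0], [-10, 0, 20, 0, 0, 0]]
  claw: 8.54

```text
clock: 5.75
position: [0.503, -0.0168, 0.2694]
ee_rot: [0.486, -0.513, 0.514, -0.487]
ft_force: [0.0, 0.7, 0.8]
grip_width: 1.001
```

```bash
python3 m1.py | grep -E 'ring|cone'; python3 - <<'E'
from h import *
o=st()
c=cam('wrist'); cv2.imwrite('pics/w2.png',c['pixels']); np.savez('w2.npz',**c)
c=cam('top'); cv2.imwrite('pics/t2.png',cv2.resize(c['pixels'][110:270,120:380],None,fx=3,fy=3)); W=pts(c); P=W.reshape(-1,3); P=P[np.isfinite(P[:,0])]
G=P[(P[:,2]>.083)&(P[:,2]<.096)&(abs(P[:,0]-.6)<.08)&(abs(P[:,1])<.08)]
print(cv2.minAreaRect(G[:,:2].astype(np.float32)),len(G),G.mean(0))
E
```

```text
ring_a 0.81 [157. 192. 178. 220.] n 338 z95 0.0255 mean [0.4649 0.2575 0.0228] circ 0.465 0.2581 0.0326 [201. 203. 207.]
ring_a 0.67 [162. 143. 186. 163.] n 247 z95 0.0264 mean [0.6261 0.2739 0.0233] circ 0.6269 0.2757 0.033 [187. 189. 194.]
ring_a 0.66 [120. 260. 146. 285.] n 402 z95 0.0258 mean [0.2622 0.3181 0.0231] circ 0.2622 0.3177 0.0328 [ 16. 193. 204.]
ring_a 0.56 [144. 220. 171. 250.] n 429 z95 0.0259 mean [0.3805 0.2694 0.0232] circ 0.3812 0.27 0.0329 [186. 192. 202.]
ring_a 0.54 [200. 241. 220. 262.] n 279 z95 0.0261 mean [0.3525 0.1131 0.0231] circ 0.3522 0.1122 0.0314 [203. 105.  53.]
cone 0.56 [346. 196. 374. 227.] n 698 z95 0.0935 mean [ 0.535  -0.2984  0.0945] circ 0.5364 -0.2999 0.0126 [95. 94. 92.]
t 6.35 p [ 0.5041 -0.0164  0.2666] q [-0.4868  0.5134 -0.5132  0.4858] f [0.6 0.3 0.9] g 1.001
((0.0, 0.0), (0.0, 0.0), 0.0) 0 [nan nan nan]<stdin>:6: RuntimeWarning: Mean of empty slice.
  ret = um.true_divide(
```

View pics/w2.png

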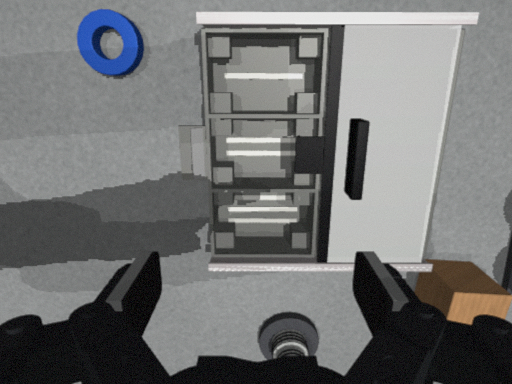

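View pics/t2.png

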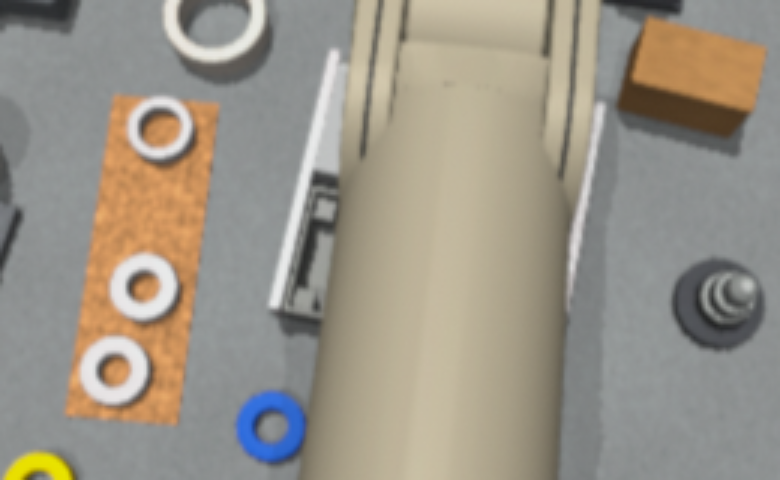

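The cover is fully open. Its tab, at wrist pixel (310,155), overhangs the rear end of the middle compartment. I'm measuring the compartments and the tab from this view.

```bash
python3 - <<'E'
from h import *
c=dict(np.load('w2.npz')); W=pts(c)
r=np.radians(-3.07); X=np.array([np.cos(r),np.sin(r)]);Y=np.array([-X[1],X[0]])
P=W.reshape(-1,3);P=P[np.isfinite(P[:,0])]
q=np.c_[P[:,:2]@X-.512,P[:,:2]@Y-.016,P[:,2]]
# dividers
S=q[(q[:,2]>.044)&(q[:,2]<.058)&(abs(q[:,0])<.03)]
h,e=np.histogram(S[:,1],bins=np.arange(-.14,.14,.002))
print([(round(a+.001,3),int(n)) for a,n in zip(e,h) if n>15])
S=q[(q[:,2]>.044)&(q[:,2]<.058)&(q[:,1]>.05)&(q[:,1]<.11)]
h,e=np.histogram(S[:,0],bins=np.arange(-.1,.1,.002))
print([(round(a+.001,3),int(n)) for a,n in zip(e,h) if n>5])
T=q[(q[:,0]>.02)&(q[:,0]<.055)&(abs(q[:,1])<.03)&(q[:,2]>.04)]
print('tab',T.min(0),T.max(0),np.median(T,0),len(T))
C=q[(q[:,2]>.057)&(q[:,2]<.07)&(abs(q[:,1]-.07)<.03)]
print('cover front',np.sort(C[:,0])[:10].round(4))
G=P[(P[:,2]>.083)&(P[:,2]<.096)&(abs(P[:,0]-.6)<.05)&(abs(P[:,1])<.08)]
print(cv2.minAreaRect(G[:,:2].astype(np.float32)),G.mean(0))
# cone from wrist
D=P[(abs(P[:,0]-.536)<.06)&(abs(P[:,1]+.3)<.06)]
for z0,z1 in [(.012,.02),(.036,.043),(.06,.067),(.08,.105)]:
    d=D[(D[:,2]>z0)&(D[:,2]<z1)]; print(z0,len(d),cv2.minEnclosingCircle(d[:,:2].astype(np.float32)) if len(d) else '')
E
```

```text
[(np.float64(-0.129), 208), (np.float64(-0.123), 52), (np.float64(-0.121), 128), (np.float64(-0.119), 127), (np.float64(-0.041), 57), (np.float64(-0.039), 127), (np.float64(-0.037), 98), (np.float64(0.041), 114), (np.float64(0.043), 116), (np.float64(0.045), 54), (np.float64(0.123), 221), (np.float64(0.125), 122)]
[(np.float64(-0.063), 72), (np.float64(-0.061), 115), (np.float64(-0.059), 129), (np.float64(0.057), 174), (np.float64(0.059), 119), (np.float64(0.061), 121), (np.float64(0.063), 120), (np.float64(0.077), 7), (np.float64(0.079), 12), (np.float64(0.081), 9), (np.float64(0.083), 9), (np.float64(0.085), 11), (np.float64(0.087), 8), (np.float64(0.089), 6), (np.float64(0.091), 7), (np.float64(0.093), 6), (np.float64(0.095), 7)]
tab [ 0.02000286 -0.01888401  0.05226436] [0.05499419 0.02199032 0.35428466] [0.03851027 0.00544383 0.33033101] 11905
cover front [0.0623 0.0625 0.0625 0.0625 0.0626 0.0626 0.0626 0.0626 0.0626 0.0627]
((0.6044899821281433, -0.015053678303956985), (0.07924168556928635, 0.012720299884676933), 86.77216339111328) [ 0.60369735 -0.01357156  0.08860029]
0.012 1194 ((0.5341454744338989, -0.29772308468818665), 0.04404696822166443)
0.036 242 ((0.5337634086608887, -0.2956349849700928), 0.024346675723791122)
0.06 0 
0.08 0
```

Request:
arm_command:
  commands:
    - [[-2, 5, 0, 0, 0, 8], [-4, 9, 0, 0, 0, 16], [-6, 14, 0, 0, 0, 25], [-8, 19, -3, 0, 0, 33], [-10, 24, -6, 0, 0, 41], [-12.3, 28.6, -9, 0, 0, 50], [-12.3, 28.6, -14, 0, 0, 58], [-12.3, 28.6, -14, 0, 0, 66], [-12.3, 28.6, -14, 0, 0, 75], [-12.3, 28.6, -14, 0, 0, 83], [-12.3, 28.6, -14, 0, 0, 91], [-12.3, 28.6, -14, 0, 0, 93], [-12.3, 28.6, -14, 0, 0, 93], [-12.3, 28.6, -14, 0, 0, 93]]
  claw: 8.54

```text
clock: 7.85
position: [0.3811, 0.2696, 0.1273]
ee_rot: [0.707, -0.001, 0.001, -0.707]
ft_force: [0.3, 0.1, -0.7]
grip_width: 0.997
```

```bash
cat > w.py <<'E'
from h import *
import sys
o=st(); M=R.from_quat(o['ee_rot']).as_matrix(); print('yaw',np.degrees(np.arctan2(M[1,2],M[0,2])).round(2),'appr',M[:,1].round(3), np.round(o['joint_pos'],2))
c=cam('wrist'); cv2.imwrite('pics/%s.png'%sys.argv[1],c['pixels']); W=pts(c)
p=np.array(o['position'])
for m in manip.masks_of('wrist','ring_a'):
    P=W[m['mask']];P=P[np.isfinite(P[:,0])]
    if len(P)<20: continue
    zt=np.percentile(P[:,2],90);T=P[P[:,2]>zt-.005]
    print('ring',round(m['p'],2),m['bbox'],'zt',round(zt,4),'circ',np.round(cv2.minEnclosingCircle(T[:,:2].astype(np.float32))[0],4),round(cv2.minEnclosingCircle(T[:,:2].astype(np.float32))[1],4),c['pixels'][m['mask']].mean(0).round())
E
python3 w.py w3
```

```text
t 7.85 p [0.3811 0.2696 0.1273] q [ 0.7071 -0.0011  0.001  -0.7071] f [ 0.3  0.1 -0.7] g 0.997
yaw 89.83 appr [-0. -0. -1.] [-0.88  0.07  0.18  2.   -0.01  1.07  0.87]
ring 0.83 [217.8, 138.2, 300.3, 226.2] zt 0.0219 circ [0.3787 0.2713] 0.033 [171. 171. 177.]
ring 0.78 [2.6, 104.4, 105.9, 191.1] zt 0.0217 circ [0.3488 0.1138] 0.0335 [144.  68.  34.]
ring 0.57 [204.2, 237.2, 282.5, 314.6] zt 0.0218 circ [0.4626 0.2602] 0.0332 [148. 150. 156.]
```

View pics/w3.png

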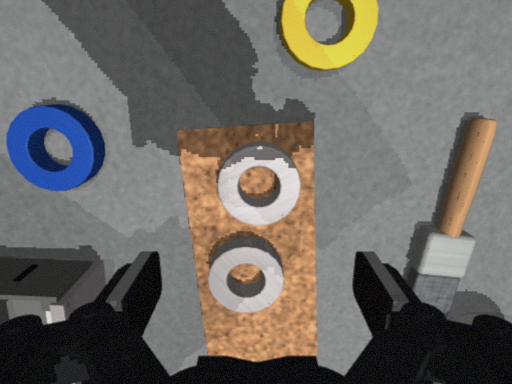

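Wrist view: ring 1 at (258,182), ring 2 at (246,275), blue at (57,148), yellow at (330,20). The fingers straddle the row, clear of its neighbours. Descending on ring 1.

Request:
arm_command:
  commands:
    - [[-0.1, 0.1, -5, 0, 0, 0], [-0.1, 0.1, -9, 0, 0, 0], [-0.1, 0.1, -11, 0, 0, 0], [-0.1, 0.1, -12.3, 0, 0, 0], [-0.1, 0.1, -12.3, 0, 0, 0], [-0.1, 0.1, -12.3, 0, 0, 0]]

```text
clock: 8.55
position: [0.3806, 0.2711, 0.0052]
ee_rot: [-0.707, 0.0, -0.001, 0.707]
ft_force: [0.5, 0.2, 0.2]
grip_width: 1.002
```

Request:
arm_command:
  commands:
    - [[0, 0, 0, 0, 0, 0], [0, 0, 0, 0, 0, 0], [0, 0, 0, 0, 0, 0], [0, 0, 0, 0, 0, 0], [0, 0, 0, 0, 0, 0]]
  claw: 5.5
  newtons: 35

```text
clock: 9.05
position: [0.3808, 0.2713, 0.0061]
ee_rot: [-0.707, -0.0, -0.001, 0.708]
ft_force: [-3.6, -2.7, 11.8]
grip_width: 0.753
```

Request:
arm_command:
  commands:
    - [[0, 0, 1, 0, 0, 0], [0, 0, 5, 0, 0, 0], [0, 0, 10, 0, 0, 0], [0, 0, 15, 0, 0, 0], [0, 0, 16, 0, 0, 0], [0, 0, 16, 0, 0, 0]]

```text
clock: 9.65
position: [0.3809, 0.2715, 0.1667]
ee_rot: [-0.706, -0.001, -0.002, 0.708]
ft_force: [0.8, -0.6, -2.9]
grip_width: 0.754
```

Request:
arm_command:
  commands:
    - [[1.5, -5, 0, 0, 0, -8], [3, -10, 0, 0, 0, -16], [4.5, -15, 0, 0, 0, -24], [6, -20, 0, 0, 0, -32], [7.5, -25, 0, 0, 0, -40], [9, -30, 0, 0, 0, -48], [10.5, -35, 0, 0, 0, -56], [12, -40, 0, 0, 0, -64], [13.5, -45, 0, 0, 0, -72], [14.5, -50, 0, 0, 0, -80], [15, -54, 0, 0, 0, -88], [15.5, -57, 0, 0, 0, -93], [15.5, -57, 0, 0, 0, -93], [15.5, -57, 0, 0, 0, -93], [15.5, -57, 0, 0, 0, -93]]

```text
clock: 11.15
position: [0.5347, -0.2979, 0.163]
ee_rot: [-0.487, 0.514, -0.512, 0.487]
ft_force: [-0.2, -0.1, -1.6]
grip_width: 0.755
```

```bash
python3 w.py w4; python3 -c "
from h import *
c=cam('scene'); cv2.imwrite('pics/s4.png',cv2.resize(c['pixels'][100:250,80:280],None,fx=4,fy=4))"
```

```text
t 11.15 p [ 0.5347 -0.2979  0.163 ] q [-0.487   0.5136 -0.5121  0.4867] f [-0.2 -0.1 -1.6] g 0.755
yaw -2.98 appr [-0.002  0.001 -1.   ] [-0.16  0.43  0.77  1.62 -0.31  1.22  0.62]
ring 0.89 [182.9, 182.0, 333.4, 331.9] zt 0.1782 circ [ 0.5346 -0.2957] 0.0337 [116. 116. 120.]
ring 0.39 [208.3, 127.6, 305.8, 196.3] zt 0.0623 circ [ 0.5352 -0.281 ] 0.0226 [78. 77. 76.]
```

View pics/w4.png

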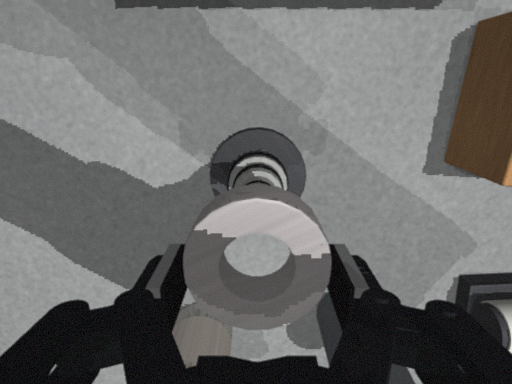

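View pics/s4.png

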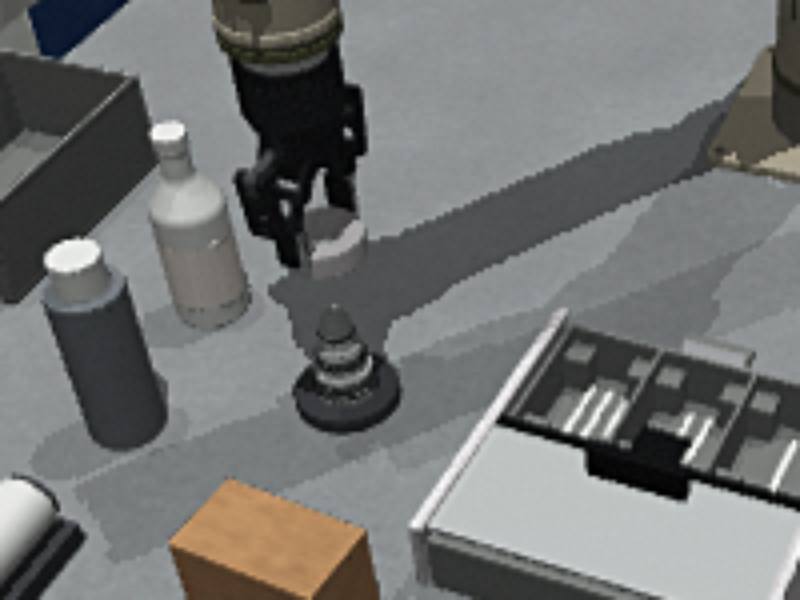

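Wrist view: ring gripped at (257,250), with the cone nose below it at (258,185). The scene view confirms it hangs level above the cone. Lowering in stages.

Request:
arm_command:
  commands:
    - [[0.1, -0.1, -2, 0, 0, 0], [0.1, -0.1, -4, 0, 0, 0], [0.1, -0.1, -5.5, 0, 0, 0], [0.1, -0.1, -6.5, 0, 0, 0], [0.1, -0.1, -7, 0, 0, 0], [0.1, -0.1, -7.5, 0, 0, 0], [0.1, -0.1, -8, 0, 0, 0], [0.1, -0.1, -8.4, 0, 0, 0], [0.1, -0.1, -8.8, 0, 0, 0], [0.1, -0.1, -8.8, 0, 0, 0]]

```text
clock: 12.3
position: [0.5358, -0.3002, 0.0759]
ee_rot: [-0.486, 0.513, -0.513, 0.486]
ft_force: [-0.8, 0.5, -1.6]
grip_width: 0.752
```

Request:
arm_command:
  commands:
    - [[0, 0.05, -0.3, 0, 0, 0], [0, 0.05, -0.5, 0, 0, 0], [0, 0.05, -0.7, 0, 0, 0], [0, 0.05, -0.8, 0, 0, 0], [0, 0.05, -0.8, 0, 0, 0]]

```text
clock: 12.8
position: [0.5361, -0.3, 0.0701]
ee_rot: [-0.486, 0.513, -0.513, 0.487]
ft_force: [-7.2, 5.6, 17.5]
grip_width: 0.75
```

Contact at 0.070 m, which matches the top shoulder (33 mm bore). Releasing so the ring sits flat.

Request:
arm_command:
  commands:
    - [[-0.1, 0.1, 0.1, 0, 0, 0], [-0.1, 0.1, 0.1, 0, 0, 0], [-0.1, 0.1, 0.1, 0, 0, 0], [-0.1, 0.1, 0.1, 0, 0, 0]]
  claw: 7.6

```text
clock: 13.2
position: [0.535, -0.2988, 0.0692]
ee_rot: [-0.486, 0.513, -0.513, 0.486]
ft_force: [0.3, 0.9, 0.0]
grip_width: 0.887
```

Request:
arm_command:
  commands:
    - [[0, 0, 0, 0, 0, 0], [0, 0, 0, 0, 0, 0], [0, 0, 0, 0, 0, 0], [0, 0, 0, 0, 0, 0], [0, 0, 0, 0, 0, 0]]

```text
clock: 13.7
position: [0.535, -0.2989, 0.0693]
ee_rot: [0.486, -0.513, 0.513, -0.486]
ft_force: [-1.3, 0.3, 0.1]
grip_width: 0.89
```

```bash
python3 w.py w5; python3 -c "
from h import *
c=cam('scene'); cv2.imwrite('pics/s5.png',cv2.resize(c['pixels'][100:250,80:280],None,fx=4,fy=4))"
```

```text
t 13.7 p [ 0.535  -0.2989  0.0693] q [ 0.4864 -0.5132  0.5133 -0.4864] f [-1.3  0.3  0.1] g 0.89
yaw -3.08 appr [ 0. -0. -1.] [-0.11  0.53  0.71  1.7  -0.39  1.06  0.67]
ring 0.62 [182.7, 183.2, 336.3, 332.0] zt 0.0857 circ [ 0.5357 -0.2979] 0.0332 [123. 123. 127.]
```

View pics/w5.png

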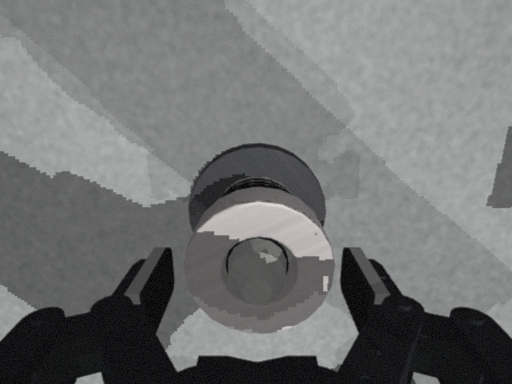

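View pics/s5.png

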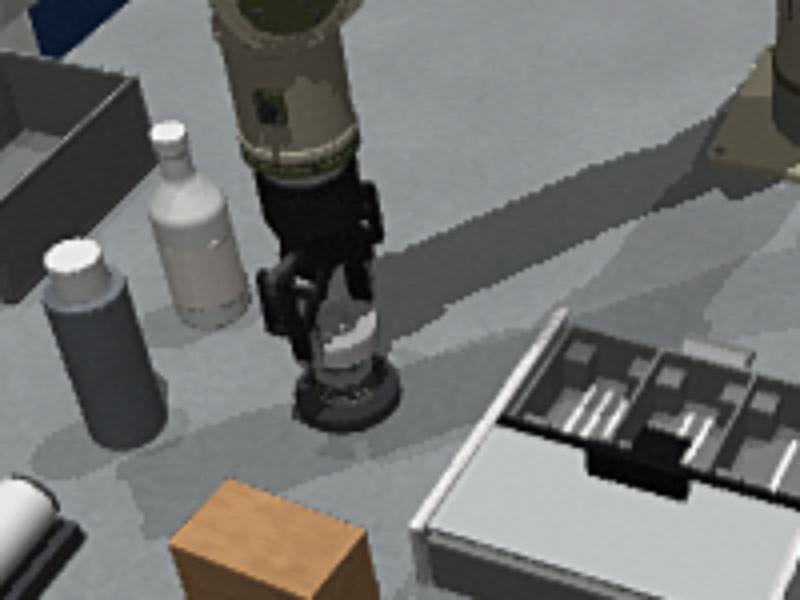

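Ring 1 is seated on step 1: its top reads 0.0857 m (expected 0.086) and it lies flat in the wrist view at (258,268). Now regrasp and move it to comp_1.

Request:
arm_command:
  commands:
    - [[0, 0, 0, 0, 0, 0], [0, 0, 0, 0, 0, 0], [0, 0, 0, 0, 0, 0], [0, 0, 0, 0, 0, 0]]
  claw: 5.5

```text
clock: 14.25
position: [0.5351, -0.2989, 0.07]
ee_rot: [0.486, -0.513, 0.513, -0.487]
ft_force: [-2.3, 2.3, 7.2]
grip_width: 0.754
```

Request:
arm_command:
  commands:
    - [[0, 0, 2, 0, 0, 0], [0, 0, 4, 0, 0, 0], [0, 0, 7, 0, 0, 0], [0, 0, 9.6, 0, 0, 0], [-0.3, 5, 9.6, 0, 0, 0], [-0.6, 10, 9.6, 0, 0, 0], [-0.8, 15, 9.6, 0, 0, 0], [-1, 20, 9.6, 0, 0, 0], [-1.3, 25, 9.6, 0, 0, 0], [-1.5, 30, 9.6, 0, 0, 0], [-1.7, 34, 9.6, 0, 0, 0], [-1.85, 37.05, 9.6, 0, 0, 0], [-1.85, 37.05, 6, 0, 0, 0], [-1.85, 37.05, 3, 0, 0, 0], [-1.85, 37.05, 3, 0, 0, 0], [-1.85, 37.05, 3, 0, 0, 0]]

```text
clock: 15.85
position: [0.5165, 0.0712, 0.0998]
ee_rot: [0.486, -0.513, 0.513, -0.486]
ft_force: [0.3, -0.1, -0.6]
grip_width: 0.747
```

```bash
python3 w.py w6
```

```text
t 15.85 p [0.5165 0.0712 0.0998] q [ 0.4865 -0.5134  0.5135 -0.4859] f [ 0.3 -0.1 -0.6] g 0.747
yaw -3.12 appr [-0.    -0.001 -1.   ] [-0.77  0.25  0.62  1.92 -0.17  1.03 -0.13]
ring 0.82 [0.0, 101.4, 73.1, 199.7] zt 0.0214 circ [0.3502 0.1137] 0.033 [143.  68.  34.]
ring 0.8 [181.3, 185.4, 333.1, 331.4] zt 0.1153 circ [0.5155 0.0726] 0.0333 [126. 127. 130.]
```

View pics/w6.png

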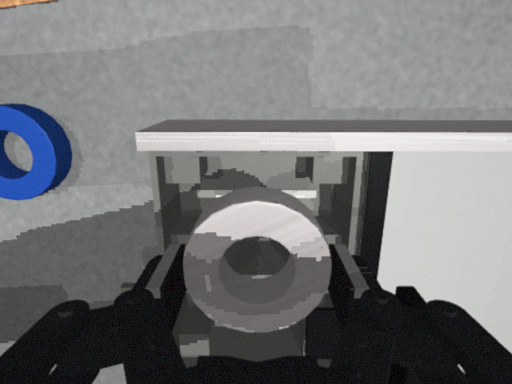

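Request:
arm_command:
  commands:
    - [[0, 0, -2.5, 0, 0, 0], [0, 0, -5, 0, 0, 0], [0, 0, -7, 0, 0, 0], [0, 0, -8.6, 0, 0, 0], [0, 0, -8.6, 0, 0, 0], [0, 0, -8.6, 0, 0, 0]]

```text
clock: 16.55
position: [0.5174, 0.0717, 0.0147]
ee_rot: [0.486, -0.513, 0.514, -0.487]
ft_force: [0.4, -0.5, -0.2]
grip_width: 0.751
```

Request:
arm_command:
  commands:
    - [[0, 0, -0.3, 0, 0, 0], [0, 0, -0.4, 0, 0, 0], [0, 0, -0.4, 0, 0, 0]]

```text
clock: 16.85
position: [0.5171, 0.0719, 0.0101]
ee_rot: [0.486, -0.513, 0.513, -0.487]
ft_force: [-0.9, 0.9, 1.5]
grip_width: 0.753
```

Request:
arm_command:
  commands:
    - [[0, 0, 0, 0, 0, 0], [0, 0, 0, 0, 0, 0], [0, 0, 0, 0, 0, 0], [0, 0, 0, 0, 0, 0], [0, 0, 2, 0, 0, 0], [0, 0, 6, 0, 0, 0], [0, 0, 11, 0, 0, 0], [0, 0, 16, 0, 0, 0], [0, 0, 21, 0, 0, 0], [0, 0, 21, 0, 0, 0]]
  claw: 7.5

```text
clock: 17.85
position: [0.5195, 0.0719, 0.2259]
ee_rot: [0.483, -0.512, 0.515, -0.49]
ft_force: [-0.1, 0.0, 0.6]
grip_width: 0.878
```

```bash
python3 m1.py | grep -E 'ring'; python3 w.py w7
```

```text
ring_a 0.63 [120. 260. 144. 285.] n 377 z95 0.0257 mean [0.2616 0.3173 0.0231] circ 0.2623 0.3178 0.033 [ 14. 203. 214.]
ring_a 0.52 [163. 142. 177. 165.] n 182 z95 0.0253 mean [0.6238 0.2892 0.0225] circ 0.6267 0.2776 0.0331 [175. 182. 192.]
t 18.45 p [0.5164 0.0716 0.219 ] q [-0.4866  0.5133 -0.5133  0.4861] f [-0.5 -0.4  0.3] g 0.881
yaw -3.09 appr [-0.001 -0.    -1.   ] [-0.83  0.11  0.65  1.78 -0.07  1.27 -0.21]
ring 0.79 [59.2, 96.8, 131.5, 162.3] zt 0.0216 circ [0.3498 0.1142] 0.0332 [155.  75.  39.]
ring 0.67 [225.6, 126.5, 289.6, 193.8] zt 0.0258 circ [0.5166 0.0734] 0.0329 [194. 195. 199.]
ring 0.45 [178.8, 0.0, 204.9, 4.8] zt 0.014 circ [0.4615 0.229 ] 0.01 [73. 73. 76.]
```

View pics/w7.png

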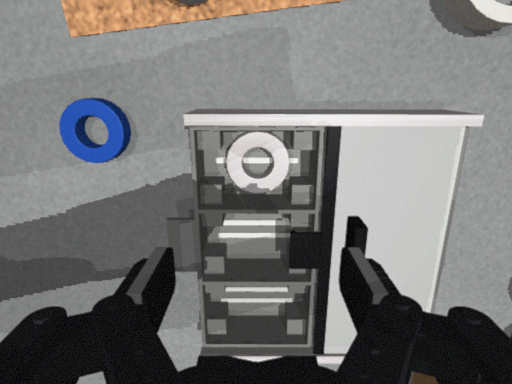

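Ring 1 lies flat in compartment 1, at (258,160) with its top at 26 mm. Next, ring 2.

Request:
arm_command:
  commands:
    - [[-1.5, 5, 0, 0, 0, 8], [-3, 10, 0, 0, 0, 16], [-4.5, 15, 0, 0, 0, 24], [-5.2, 18.7, 0, 0, 0, 33], [-5.2, 18.7, -3, 0, 0, 41], [-5.2, 18.7, -6, 0, 0, 50], [-5.2, 18.7, -9, 0, 0, 58], [-5.2, 18.7, -9, 0, 0, 66], [-5.2, 18.7, -9, 0, 0, 75], [-5.2, 18.7, -9, 0, 0, 83], [-5.2, 18.7, -9, 0, 0, 91], [-5.2, 18.7, -9, 0, 0, 93], [-5.2, 18.7, -9, 0, 0, 93], [-5.2, 18.7, -9, 0, 0, 93]]
  claw: 8.54

```text
clock: 19.95
position: [0.4645, 0.2586, 0.1293]
ee_rot: [-0.707, 0.001, -0.001, 0.707]
ft_force: [-0.2, 0.1, -0.6]
grip_width: 0.998
```

```bash
python3 w.py w8
```

```text
t 19.95 p [0.4645 0.2586 0.1293] q [-0.7071  0.0011 -0.001   0.7071] f [-0.2  0.1 -0.6] g 0.998
yaw 89.83 appr [-0.  0. -1.] [-0.9   0.21  0.35  1.85 -0.08  1.09  1.04]
ring 0.82 [242.3, 311.2, 315.4, 359.5] zt 0.0217 circ [0.546  0.2626] 0.0927 [121. 122. 128.]
ring 0.77 [0.0, 204.5, 54.9, 282.8] zt 0.0257 circ [0.5039 0.0821] 0.0479 [136. 136. 141.]
ring 0.74 [0.5, 0.0, 102.9, 76.9] zt 0.0217 circ [0.3493 0.1139] 0.0332 [124.  58.  27.]
ring 0.6 [214.4, 142.7, 297.1, 226.2] zt 0.0219 circ [0.4629 0.2599] 0.033 [170. 171. 176.]
```

View pics/w8.png

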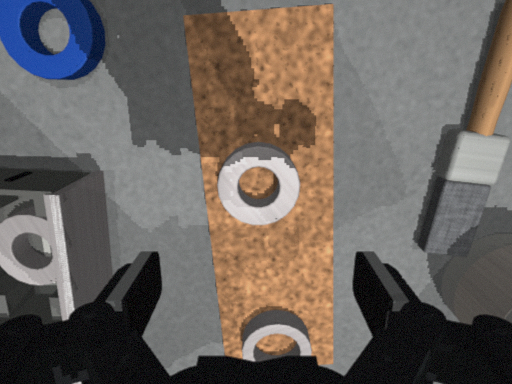

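Wrist view: ring 2 at (258,183), centred and clear on both sides.

Request:
arm_command:
  commands:
    - [[0, 0, -5, 0, 0, 0], [0, 0, -9, 0, 0, 0], [0, 0, -11, 0, 0, 0], [0, 0, -12.2, 0, 0, 0], [0, 0, -12.2, 0, 0, 0], [0, 0, -12.2, 0, 0, 0]]

```text
clock: 20.65
position: [0.4651, 0.259, 0.0083]
ee_rot: [-0.707, 0.0, -0.001, 0.707]
ft_force: [-0.1, 1.0, 1.0]
grip_width: 0.999
```

Request:
arm_command:
  commands:
    - [[0, 0, 0, 0, 0, 0], [0, 0, 0, 0, 0, 0], [0, 0, 0, 0, 0, 0], [0, 0, 0, 0, 0, 0], [0, 0, 0, 0, 0, 0]]
  claw: 5.5

```text
clock: 21.15
position: [0.4654, 0.2593, 0.0091]
ee_rot: [-0.706, -0.0, -0.001, 0.708]
ft_force: [-1.2, -0.7, 9.2]
grip_width: 0.744
```

Request:
arm_command:
  commands:
    - [[0, 0, 1, 0, 0, 0], [0, 0, 5, 0, 0, 0], [0, 0, 10, 0, 0, 0], [0, 0, 15, 0, 0, 0], [0, 0, 16, 0, 0, 0], [0, 0, 16, 0, 0, 0]]

```text
clock: 21.75
position: [0.4656, 0.2593, 0.17]
ee_rot: [-0.706, -0.001, -0.002, 0.708]
ft_force: [0.9, 0.6, -2.4]
grip_width: 0.737
```

Request:
arm_command:
  commands:
    - [[0.6, -5, 0, 0, 0, -8], [1.2, -10, 0, 0, 0, -16], [1.8, -15, 0, 0, 0, -24], [2.4, -20, 0, 0, 0, -32], [3, -25, 0, 0, 0, -40], [3.7, -30, 0, 0, 0, -48], [4.4, -35, 0, 0, 0, -56], [5, -40, 0, 0, 0, -64], [5.7, -45, 0, 0, 0, -72], [6.3, -50, 0, 0, 0, -80], [6.8, -54, 0, 0, 0, -88], [7, -55.8, 0, 0, 0, -93], [7, -55.8, 0, 0, 0, -93], [7, -55.8, 0, 0, 0, -93], [7, -55.8, -2, 0, 0, -93], [7, -55.8, -2, 0, 0, -93]]

```text
clock: 23.35
position: [0.5336, -0.2968, 0.1447]
ee_rot: [-0.487, 0.514, -0.511, 0.487]
ft_force: [-0.1, 1.1, -1.9]
grip_width: 0.737
```

```bash
python3 w.py w9
```

```text
t 23.35 p [ 0.5336 -0.2968  0.1447] q [-0.4875  0.514  -0.5109  0.4869] f [-0.1  1.1 -1.9] g 0.737
yaw -2.9 appr [-0.004  0.003 -1.   ] [-0.22  0.47  0.86  1.64 -0.38  1.2   0.67]
ring 0.67 [183.8, 180.8, 327.7, 326.6] zt 0.1571 circ [ 0.5328 -0.2946] 0.0335 [117. 117. 121.]
```

View pics/w9.png

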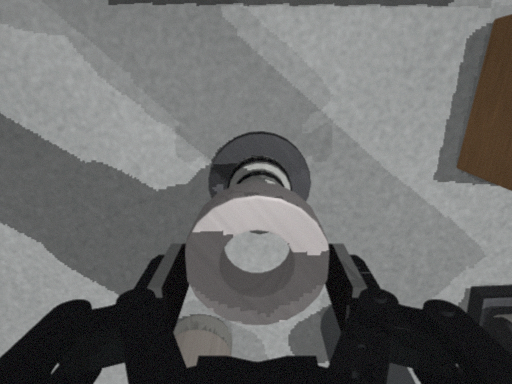

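Request:
arm_command:
  commands:
    - [[0.1, -0.1, -1.5, 0, 0, 0], [0.1, -0.1, -2.5, 0, 0, 0], [0.1, -0.1, -3.2, 0, 0, 0], [0.1, -0.1, -3.8, 0, 0, 0], [0.1, -0.1, -4.4, 0, 0, 0], [0.1, -0.1, -5, 0, 0, 0], [0.1, -0.1, -5.6, 0, 0, 0], [0.1, -0.1, -6.2, 0, 0, 0], [0.1, -0.1, -6.6, 0, 0, 0], [0.1, -0.1, -6.6, 0, 0, 0]]

```text
clock: 24.45
position: [0.5352, -0.3002, 0.0807]
ee_rot: [-0.486, 0.514, -0.513, 0.486]
ft_force: [-0.2, -0.4, -1.8]
grip_width: 0.738
```

Request:
arm_command:
  commands:
    - [[0, 0.07, -0.3, 0, 0, 0], [0, 0.07, -0.6, 0, 0, 0], [0, 0.07, -0.8, 0, 0, 0], [0, 0.07, -0.9, 0, 0, 0], [0, 0.07, -1, 0, 0, 0], [0, 0.07, -1, 0, 0, 0]]

```text
clock: 25.05
position: [0.5356, -0.2999, 0.073]
ee_rot: [-0.486, 0.513, -0.513, 0.487]
ft_force: [-7.1, 4.8, 17.5]
grip_width: 0.741
```

Request:
arm_command:
  commands:
    - [[-0.1, 0.1, 0.1, 0, 0, 0], [-0.1, 0.1, 0.1, 0, 0, 0], [-0.1, 0.1, 0.1, 0, 0, 0], [-0.1, 0.1, 0.1, 0, 0, 0], [-0.1, 0.1, 0, 0, 0, 0], [-0.1, 0.1, -0.2, 0, 0, 0], [-0.1, 0.1, -0.2, 0, 0, 0], [-0.1, 0.1, -0.2, 0, 0, 0], [-0.1, 0.1, -0.2, 0, 0, 0]]
  claw: 7.6

```text
clock: 25.95
position: [0.5345, -0.2987, 0.0693]
ee_rot: [0.486, -0.513, 0.513, -0.486]
ft_force: [0.3, -0.9, 0.4]
grip_width: 0.89
```

```bash
python3 w.py w10; python3 -c "
from h import *
c=cam('scene'); cv2.imwrite('pics/s10.png',cv2.resize(c['pixels'][100:250,80:280],None,fx=4,fy=4))"
```

```text
t 25.95 p [ 0.5345 -0.2987  0.0693] q [ 0.4864 -0.5132  0.5133 -0.4864] f [ 0.3 -0.9  0.4] g 0.89
yaw -3.08 appr [ 0. -0. -1.] [-0.18  0.56  0.8   1.71 -0.45  1.07  0.72]
ring 0.79 [180.3, 183.7, 334.3, 335.5] zt 0.0857 circ [ 0.5351 -0.2974] 0.0331 [123. 123. 127.]
```

View pics/w10.png

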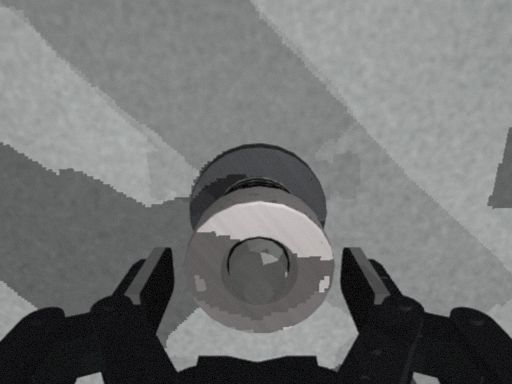

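View pics/s10.png

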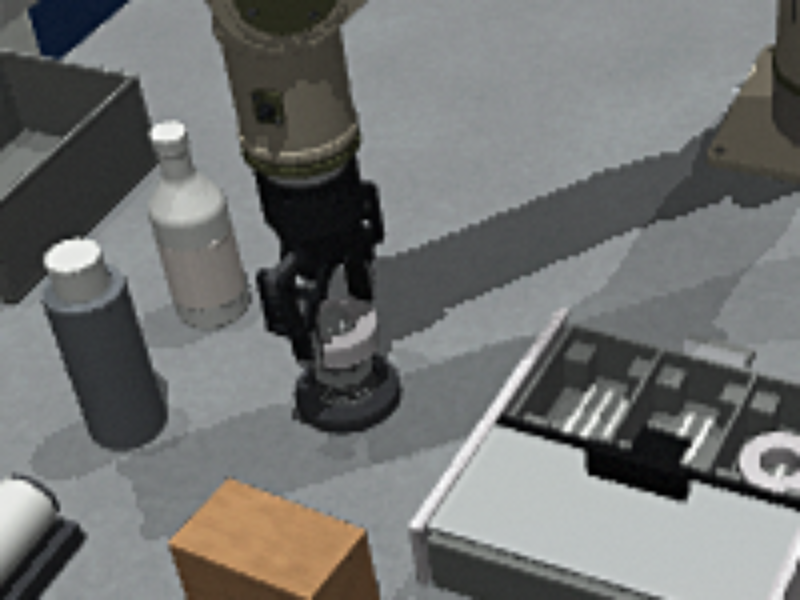

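Ring 2 stopped on step 1 too (top 0.0857 m, flat), so it also goes into compartment 1, stacked on ring 1.

Request:
arm_command:
  commands:
    - [[0, 0, 0, 0, 0, 0], [0, 0, 0, 0, 0, 0], [0, 0, 0, 0, 0, 0], [0, 0, 0, 0, 0, 0]]
  claw: 5.5

```text
clock: 26.5
position: [0.5347, -0.2987, 0.0699]
ee_rot: [0.486, -0.513, 0.513, -0.487]
ft_force: [-0.6, 1.7, 6.0]
grip_width: 0.744
```

Request:
arm_command:
  commands:
    - [[0, 0, 2, 0, 0, 0], [0, 0, 4, 0, 0, 0], [0, 0, 7, 0, 0, 0], [0, 0, 9.6, 0, 0, 0], [-0.3, 5, 9.6, 0, 0, 0], [-0.6, 10, 9.6, 0, 0, 0], [-0.8, 15, 9.6, 0, 0, 0], [-1, 20, 9.6, 0, 0, 0], [-1.3, 25, 9.6, 0, 0, 0], [-1.5, 30, 9.6, 0, 0, 0], [-1.7, 34, 9.6, 0, 0, 0], [-1.8, 37.05, 9.6, 0, 0, 0], [-1.8, 37.05, 6, 0, 0, 0], [-1.8, 37.05, 3, 0, 0, 0], [-1.8, 37.05, 3, 0, 0, 0], [-1.8, 37.05, 3, 0, 0, 0]]

```text
clock: 28.1
position: [0.5165, 0.0713, 0.0998]
ee_rot: [0.486, -0.513, 0.514, -0.486]
ft_force: [0.6, -0.5, -2.0]
grip_width: 0.747
```

Request:
arm_command:
  commands:
    - [[0, 0, -2, 0, 0, 0], [0, 0, -4, 0, 0, 0], [0, 0, -5.5, 0, 0, 0], [0, 0, -6.4, 0, 0, 0], [0, 0, -6.4, 0, 0, 0], [0, 0, -6.4, 0, 0, 0]]

```text
clock: 28.7
position: [0.5171, 0.0718, 0.0361]
ee_rot: [0.486, -0.513, 0.514, -0.487]
ft_force: [0.8, 0.5, -1.6]
grip_width: 0.742
```

Request:
arm_command:
  commands:
    - [[0, 0, -0.2, 0, 0, 0], [0, 0, -0.3, 0, 0, 0], [0, 0, -0.3, 0, 0, 0]]

```text
clock: 29.0
position: [0.5166, 0.0719, 0.0325]
ee_rot: [0.486, -0.513, 0.513, -0.487]
ft_force: [-0.3, -0.3, -1.6]
grip_width: 0.743
```

Request:
arm_command:
  commands:
    - [[0, 0, 0, 0, 0, 0], [0, 0, 0, 0, 0, 0], [0, 0, 0, 0, 0, 0], [0, 0, 0, 0, 0, 0], [0, 0, 2, 0, 0, 0], [0, 0, 6, 0, 0, 0], [0, 0, 11, 0, 0, 0], [0, 0, 16, 0, 0, 0], [0, 0, 18.5, 0, 0, 0], [0, 0, 18.5, 0, 0, 0]]
  claw: 7.5

```text
clock: 30.0
position: [0.5184, 0.0721, 0.2211]
ee_rot: [0.484, -0.513, 0.514, -0.489]
ft_force: [0.4, 0.4, 0.1]
grip_width: 0.88
```

```bash
python3 w.py w11;python3 m1.py | grep -E 'ring'
```

```text
t 30.0 p [0.5184 0.0721 0.2211] q [ 0.4841 -0.5127  0.5139 -0.4886] f [0.4 0.4 0.1] g 0.88
yaw -3.09 appr [ 0.006  0.003 -1.   ] [-0.98  0.12  0.82  1.78 -0.09  1.27 -0.19]
ring 0.76 [59.1, 98.5, 131.1, 164.5] zt 0.0215 circ [0.3493 0.1138] 0.0336 [153.  76.  41.]
ring 0.65 [220.2, 132.0, 286.5, 200.3] zt 0.0478 circ [0.516  0.0737] 0.0326 [190. 190. 195.]
ring 0.63 [239.8, 130.7, 274.8, 175.9] zt 0.0237 circ [0.5177 0.0813] 0.0255 [ 99.  99. 102.]
ring_a 0.64 [120. 260. 144. 288.] n 434 z95 0.0254 mean [0.262  0.3176 0.0228] circ 0.2623 0.318 0.0332 [ 22. 195. 206.]
ring_a 0.42 [162. 140. 178. 162.] n 140 z95 0.0253 mean [0.6219 0.29   0.0229] circ 0.6269 0.2768 0.0321 [187. 189. 195.]
```

View pics/w11.png

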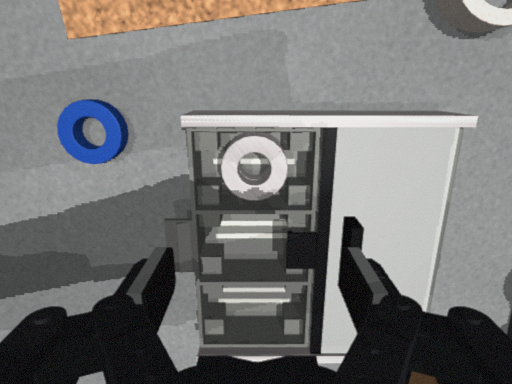

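Ring 2 is stacked flat on ring 1, at (254,168) with its top at 48 mm. Place 3 is empty, so next is the place-4 ring.

Request:
arm_command:
  commands:
    - [[2.5, 4, 0, 0, 0, 8], [5, 8, 0, 0, 0, 16], [7.5, 12, 0, 0, 0, 24], [10, 16, 0, 0, 0, 33], [11, 20.3, -3, 0, 0, 41], [11, 20.3, -6, 0, 0, 50], [11, 20.3, -9, 0, 0, 58], [11, 20.3, -9, 0, 0, 66], [11, 20.3, -9, 0, 0, 75], [11, 20.3, -9, 0, 0, 83], [11, 20.3, -9, 0, 0, 91], [11, 20.3, -9, 0, 0, 93], [11, 20.3, -9, 0, 0, 93], [11, 20.3, -9, 0, 0, 93]]
  claw: 8.54

```text
clock: 32.1
position: [0.6265, 0.2748, 0.1272]
ee_rot: [0.707, -0.001, 0.001, -0.707]
ft_force: [0.5, 0.0, 0.6]
grip_width: 0.999
```

```bash
python3 w.py w12
```

```text
t 32.1 p [0.6265 0.2748 0.1272] q [ 0.7071 -0.0011  0.0009 -0.7071] f [0.5 0.  0.6] g 0.999
yaw 89.84 appr [-0. -0. -1.] [-0.77  0.55  0.41  1.43 -0.22  1.21  1.24]
ring 0.88 [215.4, 144.6, 304.4, 225.3] zt 0.0218 circ [0.6255 0.2766] 0.033 [155. 156. 162.]
```

View pics/w12.png

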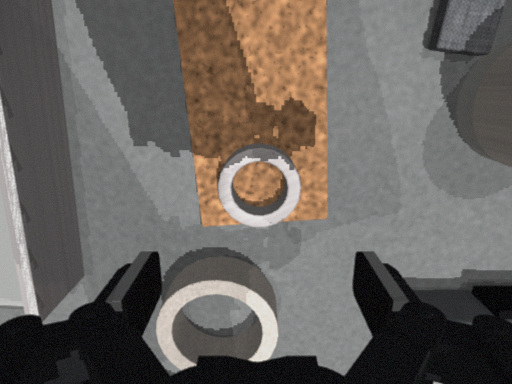

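Wrist view: the fourth ring at (259,185) is centred. The tape roll at (217,320) lies beyond the finger path.

Request:
arm_command:
  commands:
    - [[0.05, 0.05, -5, 0, 0, 0], [0.05, 0.05, -9, 0, 0, 0], [0.05, 0.05, -11, 0, 0, 0], [0.05, 0.05, -12.1, 0, 0, 0], [0.05, 0.05, -12.1, 0, 0, 0], [0.05, 0.05, -12.1, 0, 0, 0]]

```text
clock: 32.8
position: [0.6279, 0.2757, 0.0077]
ee_rot: [-0.707, -0.0, -0.001, 0.707]
ft_force: [0.9, 0.7, -0.0]
grip_width: 0.995
```

Request:
arm_command:
  commands:
    - [[0, 0, 0, 0, 0, 0], [0, 0, 0, 0, 0, 0], [0, 0, 0, 0, 0, 0], [0, 0, 0, 0, 0, 0], [0, 0, 0, 0, 0, 0]]
  claw: 5.5

```text
clock: 33.3
position: [0.6281, 0.2758, 0.0086]
ee_rot: [-0.707, -0.0, -0.001, 0.708]
ft_force: [-2.1, -1.4, 7.8]
grip_width: 0.743
```

Request:
arm_command:
  commands:
    - [[0, 0, 1, 0, 0, 0], [0, 0, 5, 0, 0, 0], [0, 0, 10, 0, 0, 0], [0, 0, 15, 0, 0, 0], [0, 0, 16, 0, 0, 0], [0, 0, 16, 0, 0, 0]]

```text
clock: 33.9
position: [0.6283, 0.2758, 0.1699]
ee_rot: [-0.706, -0.001, -0.002, 0.708]
ft_force: [-0.5, -0.1, -1.3]
grip_width: 0.748
```

```bash
python3 - <<'E'
from h import *
o=st(); c=cam('wrist'); W=pts(c); M=R.from_quat(o['ee_rot']).as_matrix()
q=(W.reshape(-1,3)-np.array(o['position']))@M  # tool coords
q=q[np.isfinite(q[:,0])]
print('ring top along y',)
for lo,hi in [(.028,.034),(.034,.038),(.038,.044),(.044,.05),(-.034,-.028),(-.038,-.034),(-.044,-.038),(-.05,-.044)]:
    s=q[(q[:,2]>lo)&(q[:,2]<hi)&(abs(q[:,0])<.02)&(q[:,1]>-.08)&(q[:,1]<.03)]
    if len(s): print(lo,hi,len(s),'y pct',np.percentile(s[:,1],[50,90,98,100]).round(4),'x',np.percentile(s[:,0],[2,50,98]).round(4))
s=q[(abs(np.hypot(q[:,0],q[:,2])-.0275)<.004)&(q[:,1]>-.04)&(q[:,1]<.03)]
print('ring top y',np.percentile(s[:,1],[5,50,95]).round(4))
cv2.imwrite('pics/w13.png',c['pixels'])
E
```

```text
t 33.9 p [0.6283 0.2758 0.1699] q [-0.7061 -0.0011 -0.0022  0.7081] f [-0.5 -0.1 -1.3] g 0.748
ring top along y
0.028 0.034 2917 y pct [-0.0378 -0.0122 -0.0112 -0.0005] x [-0.018  -0.0098  0.0095]
0.034 0.038 1113 y pct [-0.0459 -0.0197 -0.012  -0.0092] x [-0.0169 -0.0119 -0.0075]
0.038 0.044 1132 y pct [-0.0526 -0.0225 -0.0139 -0.01  ] x [-0.0142 -0.012   0.0053]
0.044 0.05 1410 y pct [-0.0581 -0.0476 -0.0206 -0.0136] x [-0.0124 -0.005   0.0062]
-0.034 -0.028 2938 y pct [-0.038  -0.0125 -0.0112  0.0066] x [-0.0181 -0.0102  0.0095]
-0.038 -0.034 1104 y pct [-0.0466 -0.02   -0.0121 -0.0091] x [-0.016  -0.012  -0.0081]
-0.044 -0.038 1122 y pct [-0.0531 -0.0228 -0.0144 -0.0105] x [-0.0143 -0.0115  0.0057]
-0.05 -0.044 1385 y pct [-0.0582 -0.0488 -0.0225 -0.0145] x [-0.0124 -0.005   0.006 ]
ring top y [-0.0133 -0.0124 -0.0115]
```

View pics/w13.png

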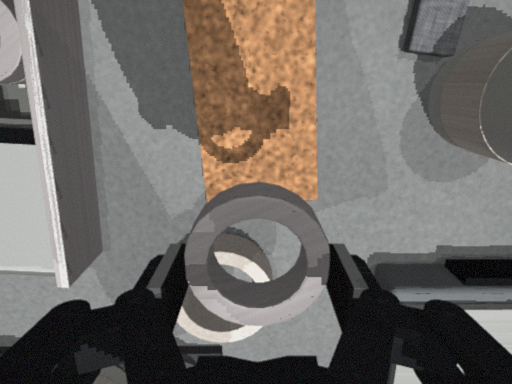

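The fingertips end about 9 mm behind the TCP at this opening, and the ring hangs about 8 mm below the TCP. I'll keep the jaws along case y for this ring, because the cover tab blocks the rear notch of the middle compartment. On to the cone.

Request:
arm_command:
  commands:
    - [[-0.8, -5, 0, 0, 0, -1], [-1.6, -10, 0, 0, 0, -2], [-2.4, -15, 0, 0, 0, -3], [-3.2, -20, 0, 0, 0, -3], [-4, -25, 0, 0, 0, -3], [-4.8, -30, 0, 0, 0, -3], [-5.6, -35, 0, 0, 0, -3], [-6.4, -40, 0, 0, 0, -3], [-7.2, -45, 0, 0, 0, -3], [-8, -50, 0, 0, 0, -3], [-8.8, -55, 0, 0, 0, -3], [-9.2, -57.5, 0, 0, 0, -3], [-9.2, -57.5, -1, 0, 0, -3], [-9.2, -57.5, -2, 0, 0, -3], [-9.2, -57.5, -2, 0, 0, -3], [-9.2, -57.5, -2, 0, 0, -3], [-9.2, -57.5, -2, 0, 0, -3]]

```text
clock: 35.65
position: [0.5355, -0.2985, 0.1464]
ee_rot: [-0.707, 0.018, -0.018, 0.707]
ft_force: [-0.9, 0.4, -0.4]
grip_width: 0.744
```

```bash
python3 w.py w14
```

```text
t 35.65 p [ 0.5355 -0.2985  0.1464] q [-0.7067  0.0183 -0.0184  0.707 ] f [-0.9  0.4 -0.4] g 0.744
yaw 87.02 appr [ 0.  0. -1.] [-0.07  0.42  0.65  1.63 -0.27  1.18  2.16]
ring 0.78 [184.4, 182.0, 330.8, 324.4] zt 0.1594 circ [ 0.533  -0.2978] 0.0331 [114. 115. 118.]
ring 0.29 [201.3, 124.8, 306.0, 228.4] zt 0.0626 circ [ 0.5226 -0.2987] 0.0244 [73. 72. 71.]
```

View pics/w14.png

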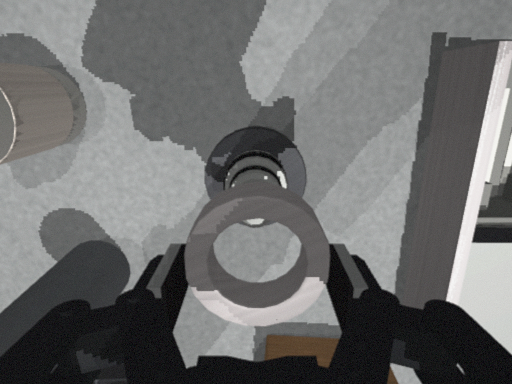

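Request:
arm_command:
  commands:
    - [[0, -0.05, -2, 0, 0, 0], [0, -0.05, -3.5, 0, 0, 0], [0, -0.05, -4.5, 0, 0, 0], [0, -0.05, -5.5, 0, 0, 0], [0, -0.05, -6.3, 0, 0, 0], [0, -0.05, -7, 0, 0, 0], [0, -0.05, -7.5, 0, 0, 0], [0, -0.05, -8, 0, 0, 0], [0, -0.05, -8.3, 0, 0, 0], [0, -0.05, -8.3, 0, 0, 0]]

```text
clock: 36.75
position: [0.5349, -0.3001, 0.063]
ee_rot: [-0.707, 0.019, -0.019, 0.707]
ft_force: [-0.4, 0.6, -1.1]
grip_width: 0.743
```

Request:
arm_command:
  commands:
    - [[0, 0.08, -0.4, 0, 0, 0], [0, 0.08, -0.7, 0, 0, 0], [0, 0.08, -1, 0, 0, 0], [0, 0.08, -1.2, 0, 0, 0], [0, 0.08, -1.4, 0, 0, 0], [0, 0.08, -1.4, 0, 0, 0]]

```text
clock: 37.35
position: [0.535, -0.2994, 0.0491]
ee_rot: [-0.707, 0.019, -0.019, 0.707]
ft_force: [0.9, 0.1, -1.4]
grip_width: 0.746
```

Request:
arm_command:
  commands:
    - [[0, 0, -0.1, 0, 0, 0], [0, 0, -0.2, 0, 0, 0], [0, 0, -0.25, 0, 0, 0], [0, 0, -0.25, 0, 0, 0]]

```text
clock: 37.75
position: [0.5353, -0.2995, 0.0485]
ee_rot: [-0.707, 0.019, -0.019, 0.707]
ft_force: [-5.5, 4.6, 16.7]
grip_width: 0.744
```

Contact at 0.0485 m, which is step 2 (44 mm bore). Releasing.

Request:
arm_command:
  commands:
    - [[-0.05, 0.05, 0.1, 0, 0, 0], [-0.05, 0.05, 0.1, 0, 0, 0], [-0.05, 0.05, 0.1, 0, 0, 0], [-0.05, 0.05, 0.1, 0, 0, 0], [-0.05, 0.05, 0.1, 0, 0, 0], [-0.05, 0.05, 0.1, 0, 0, 0], [-0.05, 0.05, 0.1, 0, 0, 0], [-0.05, 0.05, 0.1, 0, 0, 0]]
  claw: 7.6

```text
clock: 38.55
position: [0.5345, -0.2988, 0.0478]
ee_rot: [-0.707, 0.019, -0.019, 0.707]
ft_force: [-0.0, -0.6, 0.6]
grip_width: 0.895
```

```bash
python3 w.py w15; python3 -c "
from h import *
c=cam('scene'); cv2.imwrite('pics/s15.png',cv2.resize(c['pixels'][100:250,80:280],None,fx=4,fy=4))"
```

```text
t 38.55 p [ 0.5345 -0.2988  0.0478] q [-0.7068  0.019  -0.019   0.7069] f [-0.  -0.6  0.6] g 0.895
yaw 86.92 appr [-0.  0. -1.] [-0.03  0.53  0.6   1.71 -0.34  1.01  2.21]
ring 0.71 [183.7, 187.4, 332.4, 320.7] zt 0.0618 circ [ 0.5325 -0.2993] 0.033 [122. 123. 126.]
```

View pics/w15.png

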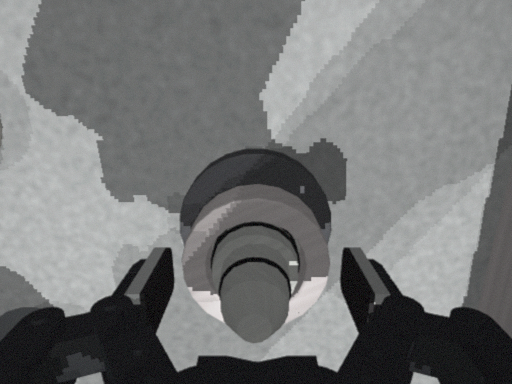

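View pics/s15.png

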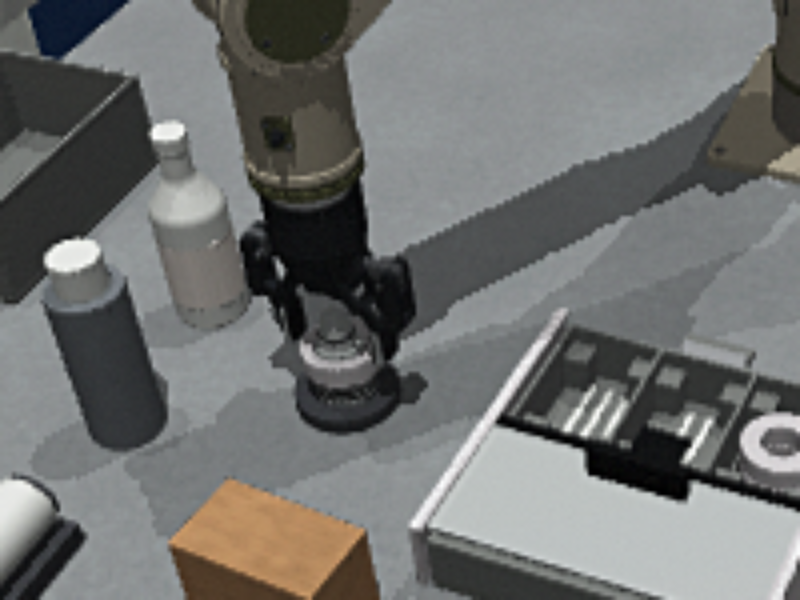

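The ring sits flat on step 2: its top reads 0.0618 m (expected 0.062), and the wrist view shows the top and middle sections through its bore. It goes to compartment 2.

Request:
arm_command:
  commands:
    - [[0, 0, 0, 0, 0, 0], [0, 0, 0, 0, 0, 0], [0, 0, 0, 0, 0, 0], [0, 0, 0, 0, 0, 0]]
  claw: 5.5

```text
clock: 39.1
position: [0.5346, -0.299, 0.0485]
ee_rot: [-0.707, 0.019, -0.019, 0.707]
ft_force: [-1.6, -0.0, 7.1]
grip_width: 0.748
```

Request:
arm_command:
  commands:
    - [[0, 0, 1.5, 0, 0, 0], [0, 0, 3.5, 0, 0, 0], [0, 0, 6, 0, 0, 0], [0, 0, 9, 0, 0, 0], [0, 0, 11, 0, 0, 0], [-0.4, 5, 11, 0, 0, 0], [-0.8, 10, 11, 0, 0, 0], [-1.3, 15, 11, 0, 0, 0], [-1.8, 20, 11, 0, 0, 0], [-2.3, 25, 11, 0, 0, 0], [-2.6, 28, 11, 0, 0, 0], [-2.7, 28.85, 9, 0, 0, 0], [-2.7, 28.85, 6, 0, 0, 0], [-2.7, 28.85, 4, 0, 0, 0], [-2.7, 28.85, 4, 0, 0, 0], [-2.7, 28.85, 4, 0, 0, 0]]

```text
clock: 40.7
position: [0.5077, -0.0106, 0.0888]
ee_rot: [0.707, -0.019, 0.019, -0.707]
ft_force: [0.3, 0.4, -0.0]
grip_width: 0.746
```

```bash
python3 w.py w16
```

```text
t 40.7 p [ 0.5077 -0.0106  0.0888] q [ 0.7069 -0.0191  0.0193 -0.7068] f [ 0.3  0.4 -0. ] g 0.746
yaw 86.89 appr [ 0. -0. -1.] [-0.54  0.22  0.53  1.96 -0.13  1.    1.56]
ring 0.88 [183.0, 183.9, 332.8, 327.2] zt 0.1019 circ [ 0.5062 -0.0105] 0.0332 [134. 134. 138.]
ring 0.86 [331.5, 164.6, 448.9, 276.2] zt 0.0479 circ [0.5151 0.0673] 0.0383 [195. 195. 199.]
ring 0.75 [333.3, 159.1, 408.2, 236.2] zt 0.0243 circ [0.5069 0.06  ] 0.0334 [96. 97. 99.]
```

View pics/w16.png

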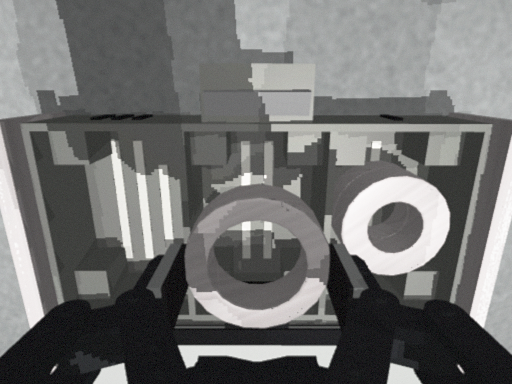

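```bash
python3 - <<'E'
from h import *
c=cam('wrist'); W=pts(c)
r=np.radians(-3.07); X=np.array([np.cos(r),np.sin(r)]);Y=np.array([-X[1],X[0]])
P=W.reshape(-1,3);P=P[np.isfinite(P[:,0])]
q=np.c_[P[:,:2]@X-.512,P[:,:2]@Y-.017,P[:,2]]
S=q[(q[:,2]>.046)&(q[:,2]<.058)&(q[:,0]>-.054)&(q[:,0]<-.03)]
h,e=np.histogram(S[:,1],bins=np.arange(-.14,.14,.001))
print([(round(a+.0005,4),int(n)) for a,n in zip(e,h) if n>25])
for y0 in (-.04,.042):
    s=S[abs(S[:,1]-y0)<.006]; print(np.median(s,0),len(s))
p=np.array([.5062,-.0105]); print('ring', p@X-.512,p@Y-.017)
T=q[(q[:,0]>.02)&(q[:,0]<.05)&(abs(q[:,1])<.03)&(q[:,2]>.04)&(q[:,2]<.068)]
print(len(T),T[:,0].min() if len(T) else '')
E
```

```text
[(np.float64(-0.1315), 207), (np.float64(-0.1305), 375), (np.float64(-0.1245), 79), (np.float64(-0.1235), 81), (np.float64(-0.1225), 93), (np.float64(-0.1215), 303), (np.float64(-0.1205), 96), (np.float64(-0.0435), 26), (np.float64(-0.0425), 77), (np.float64(-0.0415), 78), (np.float64(-0.0405), 78), (np.float64(-0.0395), 168), (np.float64(0.0385), 136), (np.float64(0.0395), 78), (np.float64(0.0405), 80), (np.float64(0.0415), 80), (np.float64(0.0425), 51), (np.float64(0.1205), 292), (np.float64(0.1215), 150), (np.float64(0.1225), 87), (np.float64(0.1235), 62), (np.float64(0.1245), 57), (np.float64(0.1295), 194), (np.float64(0.1305), 387)]
[-0.04238092 -0.04054045  0.05273458] 431
[-0.0424126   0.03989605  0.05289496] 425
ring -0.0059641356952486735 -0.0003748973734509775
123 0.03184382221776283
```

The ring is centred between the dividers to within 1 mm and clear of the tab. Lowering until the tips are just above the dividers.

Request:
arm_command:
  commands:
    - [[0, 0, -1.5, 0, 0, 0], [0, 0, -2.8, 0, 0, 0], [0, 0, -3.5, 0, 0, 0], [0, 0, -3.8, 0, 0, 0], [0, 0, -3.8, 0, 0, 0], [0, 0, -3.8, 0, 0, 0]]

```text
clock: 41.45
position: [0.5078, -0.0104, 0.0502]
ee_rot: [-0.707, 0.019, -0.019, 0.707]
ft_force: [0.7, -0.2, -0.2]
grip_width: 0.744
```

Request:
arm_command:
  commands:
    - [[0, 0, -0.2, 0, 0, 0], [0, 0, -0.3, 0, 0, 0], [0, 0, -0.3, 0, 0, 0]]

```text
clock: 41.75
position: [0.5077, -0.0106, 0.0469]
ee_rot: [0.707, -0.019, 0.019, -0.707]
ft_force: [1.0, -1.6, 0.0]
grip_width: 0.745
```

Request:
arm_command:
  commands:
    - [[0, 0, 0, 0, 0, 0], [0, 0, 0, 0, 0, 0], [0, 0, 0, 0, 0, 0], [0, 0, 0, 0, 0, 0], [0, 0, 0, 0, 0, 0], [0, 0, 0, 0, 0, 0]]
  claw: 8

```text
clock: 42.35
position: [0.5075, -0.0103, 0.0469]
ee_rot: [-0.707, 0.019, -0.019, 0.707]
ft_force: [-0.5, -0.5, -0.3]
grip_width: 0.935
```

Request:
arm_command:
  commands:
    - [[0, 0, 2, 0, 0, 0], [0, 0, 6, 0, 0, 0], [0, 0, 11, 0, 0, 0], [0, 0, 16, 0, 0, 0], [0, 0, 18, 0, 0, 0], [0, 0, 18, 0, 0, 0]]

```text
clock: 42.95
position: [0.5092, -0.0103, 0.2302]
ee_rot: [-0.706, 0.017, -0.021, 0.708]
ft_force: [-0.8, 0.5, -1.5]
grip_width: 0.935
```

```bash
python3 w.py w17
```

```text
t 42.95 p [ 0.5092 -0.0103  0.2302] q [-0.7062  0.017  -0.021   0.7075] f [-0.8  0.5 -1.5] g 0.935
yaw 86.92 appr [ 0.006  0.002 -1.   ] [-0.59  0.06  0.55  1.79 -0.03  1.29  1.48]
ring 0.86 [302.8, 134.3, 371.7, 198.6] zt 0.048 circ [0.5165 0.0721] 0.0332 [195. 195. 199.]
ring 0.81 [340.9, 0.0, 407.3, 26.3] zt 0.0219 circ [0.3638 0.1115] 0.0293 [165.  81.  43.]
ring 0.71 [222.6, 122.8, 289.9, 185.8] zt 0.0259 circ [ 0.5017 -0.0113] 0.0339 [194. 194. 198.]
ring 0.63 [300.4, 128.1, 350.9, 176.9] zt 0.024 circ [0.5091 0.0655] 0.0277 [78. 79. 81.]
```

View pics/w17.png

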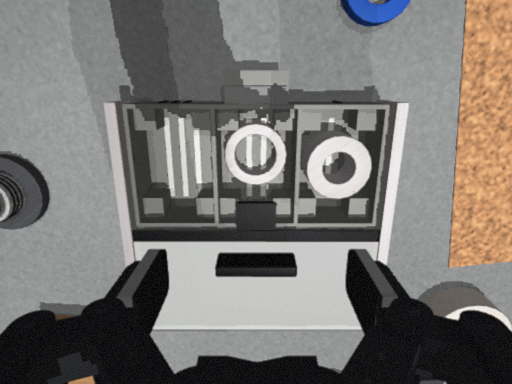

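Ring 4 lies flat in compartment 2, at (255,153) with its top at 26 mm; the mat is empty. Now closing the cover.

Request:
arm_command:
  commands:
    - [[4, -0.2, 0, 0, 0, -8], [8, -0.5, 0, 0, 0, -16], [9.6, -0.5, 0, 0, 0, -24], [9.6, -0.5, 0, 0, 0, -32], [9.6, -0.5, 0, 0, 0, -41], [9.6, -0.5, 0, 0, 0, -49], [9.6, -0.5, 0, 0, 0, -57], [9.6, -0.5, 0, 0, 0, -65], [9.6, -0.5, 0, 0, 0, -74], [9.6, -0.5, -3, 0, 0, -82], [9.6, -0.5, -6, 0, 0, -90], [9.6, -0.5, -8.5, 0, 0, -90], [9.6, -0.5, -8.5, 0, 0, -90], [9.6, -0.5, -8.5, 0, 0, -90]]
  claw: 4.5

```text
clock: 44.45
position: [0.603, -0.0157, 0.1413]
ee_rot: [-0.487, 0.513, -0.513, 0.486]
ft_force: [0.3, 0.6, 0.3]
grip_width: 0.526
```

```bash
python3 - <<'E'
from h import *
o=st(); M=R.from_quat(o['ee_rot']).as_matrix(); print(np.degrees(np.arctan2(M[1,2],M[0,2])))
c=cam('wrist'); cv2.imwrite('pics/w18.png',c['pixels'])
P=pts(c).reshape(-1,3); P=P[np.isfinite(P[:,0])]
G=P[(P[:,2]>.083)&(P[:,2]<.096)&(abs(P[:,0]-.6)<.05)&(abs(P[:,1])<.08)]
print(cv2.minAreaRect(G[:,:2].astype(np.float32)),len(G))
E
```

```text
t 44.45 p [ 0.603  -0.0157  0.1413] q [-0.4871  0.5134 -0.513   0.4858] f [0.3 0.6 0.3] g 0.526
-3.0721202973246036
((0.6047601699829102, -0.015163592994213104), (0.07945409417152405, 0.011846686713397503), 86.60623168945312) 2256
```

View pics/w18.png

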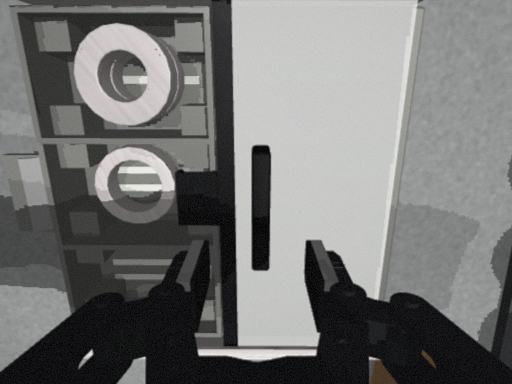

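Wrist view: the grip bar, (260,145) to (260,268), is between the fingers. Descend and pinch.

Request:
arm_command:
  commands:
    - [[0.2, 0, -3, 0, 0, 0], [0.2, 0, -6, 0, 0, 0], [0.2, 0, -7.3, 0, 0, 0], [0.2, 0, -7.3, 0, 0, 0], [0.2, 0, -7.3, 0, 0, 0]]

```text
clock: 45.0
position: [0.6064, -0.0156, 0.0704]
ee_rot: [0.486, -0.513, 0.514, -0.487]
ft_force: [-0.4, -0.3, 0.2]
grip_width: 0.531
```

Request:
arm_command:
  commands:
    - [[0, 0, 0, 0, 0, 0], [0, 0, 0, 0, 0, 0], [0, 0, 0, 0, 0, 0], [0, 0, 0, 0, 0, 0], [0, 0, 0, 0, 0, 0], [0, 0, 0, 0, 0, 0]]
  claw: 0
  newtons: 60

```text
clock: 45.6
position: [0.6053, -0.0153, 0.0702]
ee_rot: [-0.486, 0.514, -0.513, 0.487]
ft_force: [-6.3, 0.8, 11.6]
grip_width: 0.125
```

Request:
arm_command:
  commands:
    - [[-1, 0.05, 0.1, 0, 0, 0], [-2.5, 0.13, 0.1, 0, 0, 0], [-4, 0.21, 0.1, 0, 0, 0], [-6, 0.32, 0.1, 0, 0, 0], [-8, 0.43, 0.1, 0, 0, 0], [-9.5, 0.51, 0.1, 0, 0, 0], [-10.3, 0.55, 0.1, 0, 0, 0], [-11, 0.59, 0.1, 0, 0, 0], [-11.6, 0.62, 0.1, 0, 0, 0], [-12.1, 0.65, 0.1, 0, 0, 0], [-12.4, 0.66, 0.1, 0, 0, 0], [-12.4, 0.66, 0.1, 0, 0, 0]]

```text
clock: 46.8
position: [0.4815, -0.0084, 0.0701]
ee_rot: [-0.486, 0.513, -0.513, 0.487]
ft_force: [-1.7, 3.1, 7.0]
grip_width: 0.122
```

Request:
arm_command:
  commands:
    - [[-0.2, 0, 0, 0, 0, 0], [-0.3, 0.02, 0, 0, 0, 0], [-0.3, 0.02, 0, 0, 0, 0], [0, 0, 0, 0, 0, 0], [0, 0, 0, 0, 0, 0]]

```text
clock: 47.3
position: [0.4822, -0.0085, 0.0701]
ee_rot: [0.486, -0.513, 0.513, -0.487]
ft_force: [1.8, 2.8, 5.1]
grip_width: 0.125
```

Request:
arm_command:
  commands:
    - [[0, 0, 0, 0, 0, 0], [0, 0, 0, 0, 0, 0], [0, 0, 0, 0, 0, 0], [0, 0, 0, 0, 0, 0], [0, 0, 5, 0, 0, 0], [0, 0, 10, 0, 0, 0], [0, 0, 15, 0, 0, 0], [0, 0, 15, 0, 0, 0], [0, 0, 15, 0, 0, 0]]
  claw: 4.5

```text
clock: 48.2
position: [0.4819, -0.0086, 0.2206]
ee_rot: [0.486, -0.513, 0.513, -0.487]
ft_force: [0.3, 0.4, 0.4]
grip_width: 0.53
```

```bash
python3 - <<'E'
from h import *
o=st()
c=cam('wrist'); cv2.imwrite('pics/w19.png',c['pixels'])
P=pts(c).reshape(-1,3); P=P[np.isfinite(P[:,0])]
G=P[(P[:,2]>.083)&(P[:,2]<.096)&(abs(P[:,0]-.48)<.05)&(abs(P[:,1])<.08)]
b=cv2.minAreaRect(G[:,:2].astype(np.float32)); print(b,len(G))
X=np.array([np.cos(np.radians(-3.07)),np.sin(np.radians(-3.07))])
print('travel from open (wrist both):',(np.array([.6046,-.0151])-np.array(b[0]))@X)
c=cam('scene'); cv2.imwrite('pics/s19.png',cv2.resize(c['pixels'][140:290,160:360],None,fx=4,fy=4))
P=pts(c).reshape(-1,3); P=P[np.isfinite(P[:,0])]
G=P[(P[:,2]>.083)&(P[:,2]<.096)&(abs(P[:,0]-.48)<.05)&(abs(P[:,1])<.06)]
print('scene',cv2.minAreaRect(G[:,:2].astype(np.float32)),len(G))
E
```

```text
t 48.2 p [ 0.4819 -0.0086  0.2206] q [ 0.4856 -0.5131  0.5133 -0.4873] f [0.3 0.4 0.4] g 0.53
((0.481732040643692, -0.008295770734548569), (0.07933595776557922, 0.011532532051205635), 86.57725524902344) 1241
travel from open (wrist both): 0.12305603240640642
scene ((0.4807429313659668, -0.00973072275519371), (0.07895074784755707, 0.016349121928215027), 85.51963806152344) 101
```

View pics/w19.png

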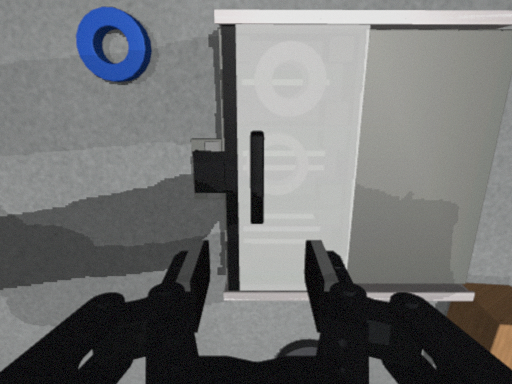

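View pics/s19.png

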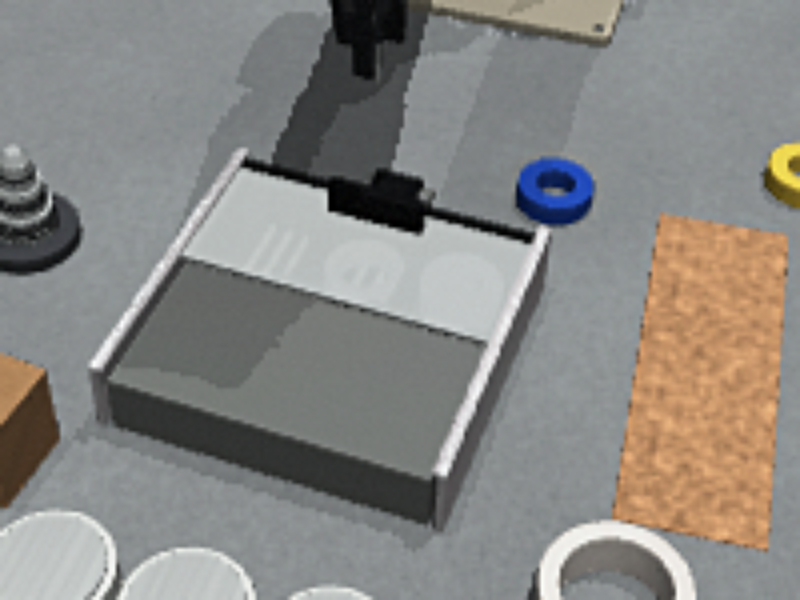

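The cover has travelled 0.123 m and its tab lies over the ledge at (208,170). The rings show through the cover in compartments 1 and 2, and the mat is empty. Handing in.

```bash
python3 -c "
from h import *
st(); print(manip.hand_in())"
```

```text
t 48.3 p [ 0.4808 -0.0088  0.2188] q [-0.4869  0.5135 -0.5129  0.4859] f [-0.2 -0.  -1. ] g 0.527
the job is handed in; nothing more can be done
None
```

I opened the cover, sized the rings working outward, put them away, and shut the cover; the job was handed in at 48.3 s. Three rings were on the mat, with place three empty.

| Place | Stopped on | Ring top on cone, measured / expected (mm) | Put in |
|---|---|---|---|
| 1 | step 1 (33 mm bore) | 85.7 / 86 | compartment 1 |
| 2 | step 1 (33 mm bore) | 85.7 / 86 | compartment 1, stacked on the first ring |
| 4 | step 2 (44 mm bore) | 61.8 / 62 | compartment 2, dropped in from about 35 mm |

I dropped the last ring in because the open cover's tab blocked the rear finger notch of the middle compartment. It landed flat about 10 mm forward of the middle, well inside the 35 mm limit.

**Last checks:**
- **Rings:** both stacks lie flat, with tops at 48 mm in compartment 1 and 26 mm in compartment 2. They show through the closed cover in the right compartments.
- **Cover:** the wrist camera gave 0.123 m of travel and the arm's own motion about 0.124 m, both past 0.119 m. The tab lies over the ledge, and the cover stayed home after I let go.
- **Surroundings:** the mat is empty and the gripper was clear above the case. The blue and yellow look-alikes and the other things were never touched.

No check failed. The wrist camera and the top camera disagreed by about 2 mm throughout, which is within the calibration.

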